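Close up a keyed instrument tray set

ROBOT

A 6-joint arm with a two-finger parallel gripper is mounted at the origin on a cart in front of the work surface, level with it; the furniture and walls round the work are solid. World frame = base frame: x ahead of the robot, y to its left, z up, the work surface at z = 0. Lengths are in m, angles in degrees, forces in N, time in s.
With the tool pointing down it reaches from about 0.4 to 0.825 m from the base axis. Payload 7 kg.
Tool frame: the origin (TCP) lies on the centre line of the jaws, within the pads' length; the fingertips stand 17 mm ahead of it and the grasp point (between the pads) lies 2 mm behind it; y points along the fingers, z is the direction in which the jaws open and shut, and the axes are right-handed (so a half turn about y gives the same grasp; the last joint's range is limited). The gripper opens to 88 mm and grips with 3 to 60 N. Pads are 19 mm wide; open, the fingers measure 130 mm over their backs; the gripper's body (78 mm by 193 mm) begins 47 mm behind the grasp point.
Start: joints at [92.481, 20.546, 0.682, 0, -70.136, -16.507], TCP at [0.164, 0.655, 0.244] pointing down, gripper open.
Joint ranges: [-176.03, 176.03], [-82.01, 121.73], [-58.28, 71.71], [-173.87, 95.51], [-174.79, -0.11], [-173.66, 173.66]. Speed limits (degrees/s): [136.94, 136.94, 172.46, 180, 180, 180].

INTERFACE

Orientations are given as [roll, pitch, yaw] about the fixed x, y, z axes, in that order (R = Rz(yaw) Ry(pitch) Rx(roll)).
In Python, from plant import r, capture, camera_info gives the robot as it stands. The module is installed in compiled form; this text tells all that it offers.
- The arm moves only by the tool apply_moves, never from a script. Its argument "deltas" is a list of rows, each an object of numbers: "tx", "ty", "tz": the shift along the tool's x, y, z in m; "turn": the turn about the tool's y in rad; "gripper": the finger opening in m, from 0 to 0.0876. A call has 1 to 5 rows; each row is the pose to reach, as a shift and turn from the pose commanded when the call began, along the tool's axes at that moment; what a row does not reach only later rows make up. A row lasts 1/10 s, in which the tool goes at most 50 mm and 8.59 degrees, less where a joint would pass 70% of its speed; a pose out of reach is approached as far as the arm can. A call with a gripper value outside its range is refused whole. The fingers move at their own pace and stop on an object; "newtons" is the grip in N (left out, the last holds). Time passes only in rows, so rows that repeat a pose let the fingers close. It gives the time, the measured TCP pose, the force and the opening at its end, in the units of the state.
- r.get_state(): the state, without advancing time (a new reading comes with each control period).
- capture(name): name is "side" or "top" or "wrist"; returns (picture, depth): 480x640x3 uint8, red, green, blue; 480x640 float32, m along the optical axis (not along the pixel's ray), 0 where there is no reading.
- camera_info(name): a dict with "K" (3x3 intrinsics, pixels), "eye" and "orientation" of the camera in the world; the wrist camera has in their place "tool_from_camera" (4x4, takes a point from camera to tool coordinates, whose origin is the TCP and whose axes are the tool frame's). Camera axes: x right, y up, looking along -z (the intrinsics and any distortion apply to the point x, -y, -z); pixel columns grow to the right and rows downward; lengths in m; the calibration is good to about 2 mm. A picture is of the moment at which its call begins: read the wrist's pose just before it. camera_info takes no time and is no camera call.
- r.close_job(): hands the job in, once; it reports no verdict.
The state is a dict: "time_s": time; "joints": joint angles; "qd": joint speeds; "joint_torque": joint torques, N m; "tcp_pos": TCP position; "eef_rot": TCP orientation; "contact_force": force on the tool from outside, world axes, zero at the start; "moment": the same for the moment, N m; "gripper_width": finger opening in m.
Only numpy, scipy, OpenCV 4.12 (cv2) and the standard library are available. Lean on these libraries where they do the work, as an engineer would, in place of code of your own. Each camera call takes 0.05 s, during which the arm holds its last target.

TASK

Take the upper tray off the sloping draining stand by its handle and stack it on the loaded base tray, so that the set is ready for the steriliser: its plain edge tucked in under the two lips at the front of the base tray, its notch down over the coding key at the back (the key is clamped a little to one side or the other each time, so find where it fits), pressed down until the spring catch there snaps over its edge and it lies flush on the rim all round, with the base tray still standing flat on the worktop. Do not slam it, and leave the nail brush and the small white dish where they are.

Things in the scene. Friction and masses are not known exactly. Their poses are not given: they have to be found in the camera images.
- tray_grip (a point): Centre of the upper tray's handle: a grey flat-sided grip sleeve on a bow across the tray's middle, 14 mm thick along x, 84 mm long along y, 14 mm high along z; its centre is 30 mm above the plate's underside (sleeve 23 to 37 mm). The bow's two posts stand at y = +-47 mm. Tray 0.25 to 0.5 kg. Axes as the upper tray's.
- upper_tray: Upper tray: slotted steel plate 150 x 180 x 4 mm, low pan walls at x +-51 to 55, y +-84 to 88 mm, their top 11 mm above the underside. It starts on the sloping stand. Origin: centre of its underside. x (150 mm side) runs from the plain edge (low on the stand, goes under the lips) to the notched edge; z up out of the pan. Bare plate stands out 20 mm at both these edges.
- tray_notch (a point): Point in the upper tray's notch at x = 70, y = 35, z = 0 mm in the tray's frame. The notch is cut through the plate and open at the +x edge: 27 mm wide (y 21.5 to 48.5), 11 mm deep (x 64 to 75). It fits over the key with 1.5 mm to spare on either side.
- base_tray: Base tray: open steel box 154 x 200 mm, rim 45 mm high (folded 14 mm inwards at the x = +-77 mm edges), instruments inside; loose, about 1.8 kg. Origin: centre of its underside, on the worktop. x runs from the edge with two lips (nearest the robot) to the edge with key and catch, y along the 200 mm side, z up.
- base_seat (a point): Centre of the base tray's rim plane, z = 45 mm in its frame; axes as the base tray. The seated upper tray's origin lies within 2 mm of it along x and in z on it; along y it may lie up to 10 mm to either side, as the key makes it.
- base_lips (a point): Middle between the two lips, at rim height and at the inner face of their uprights (x = -77, y = 0, z = 45 mm in the base tray). Each lip is 36 mm wide, centred at y = +-55 mm; it reaches over the rim to x = -65 mm, with 11 mm free height under it (z 45 to 56), top at z = 60. Plain edge goes in there up to the uprights with the key edge raised 10 to 25 degrees, then is swung down.
- key_slot (a point): Middle of the key's slot at rim height (x = 70, y = 35, z = 45 mm in the base tray). The key is clamped up to 8 mm to either side of it along y; where is not reported, so see or feel. Rigid tab 24 mm wide, x 66 to 80 mm, up to 9 mm above the rim; above that 18 mm wide up to 14 mm. A plate landing on it stops hard 9 or 14 mm proud: raise, shift sideways, try again.
- catch_nose (a point): Front tip of the spring catch's nose: a steel leaf 30 mm wide at the key edge, centred at y = -15 mm in the base tray. At rest the tip is at x = 70 mm, 6 mm above the rim; a ramp rises from it outwards to 25 mm above the rim. The plate's edge, pushed down with some 4 to 10 N near it, cams the leaf back and it snaps over the plate; a tray only laid down may stay up on the ramp.
- catch (a joint): Spring hinge of the catch: 0 rad at rest, growing as the nose is pushed outwards, away from the tray (about 0.1 rad as the plate passes, then back to 0).
- rack: Draining stand: bent steel wire in a grey drip tray (256 x 178 mm), fixed. Origin on the worktop under its middle; x from its low to its high end (away from the robot), z up. Two wires 120 mm apart slope up 32 degrees along x; the tray lies on them, plain edge against two upturned wire ends that reach 16 mm above the slope. Middle of the tray's underside: z = 76 mm.
- nail_brush: Bystander: white nail brush 98 mm long, 32 mm high, lying between stand and base tray. Origin at the middle of its underside.
- cup_white: Bystander: small white dish, 42 mm wide, 32 mm high, behind the brush. Origin at the middle of its underside.

How it is judged (in metres and radians):
At the end, for the whole second after the job is handed in: Upper tray released on the base tray: underside within 2.5 mm of rim height, within 4 mm (x) and 11 mm (y) of its seat, flat within 0.03 and square within 0.04 rad, notch within 14 mm of the slot; catch back within 0.05 rad; base tray flat (0.04 rad, 6 mm), all at rest (z of upper_tray in the frame of base_seat between -0.0025 and 0.0025 m and x of upper_tray in the frame of base_seat between -0.004 and 0.004 m and y of upper_tray in the frame of base_seat between -0.011 and 0.011 m and horizontal distance between tray_notch and key_slot below 0.014 m and angle between the z axis of upper_tray and the z axis of base_seat, either way round below 0.03 rad and angle between the x axis of upper_tray and the x axis of base_seat, either way round below 0.04 rad and value of joint catch below 0.05 rad and angle between base_tray's own z axis and vertical below 0.04 rad and height (world z) of base_tray between -0.006 and 0.006 m and linear speed of each of upper_tray, base_tray below 0.02 m/s); the robot touches nothing.
It fails at once if the upper tray is slammed into the base tray (over 80 N between them) (contact force between upper_tray and base_tray above 80 N).
It fails at once if the nail brush or the small white dish is pushed more than 40 mm from its place (distance of any of nail_brush, cup_white from where it was at the start of the episode above 0.04 m).
It also fails if it takes over 64 s, if anything falls off the work surface, if the arm or the gripper's body presses on something with over 40 N, if the wrist force passes 120 N, or if a joint passes its speed limit or range.

## Working session

There is one attempt and no reset: what is moved stays moved. The work goes in short steps, Python scripts to look and compute and a tool call to move; the robot and the scene stay as the last step left them, time stands still between calls to the robot, and variables do not carry over. Pictures are saved under pics/ and viewed, and the job is handed in when it is done.

Besides the shell and the picture viewer there is one more tool, called by a JSON object that holds its "method" and its "body". apply_moves: Moves the arm, as the interface text tells. Its arguments: {"type":"object","properties":{"deltas":{"type":"array","items":{"type":"object","properties":{"tx":{"type":"number"},"ty":{"type":"number"},"tz":{"type":"number"},"turn":{"type":"number"},"gripper":{"type":"number"}}}},"newtons":{"type":"number"}},"required":["deltas"]}

```bash
mkdir -p pics; python3 - <<'E'
from plant import r,capture,camera_info
import cv2,numpy as np
print(r.get_state())
for n in("side","top","wrist"):
    print(n,camera_info(n))
    p,d=capture(n); cv2.imwrite(f"pics/{n}0.png",p[:,:,::-1]); np.save(f"{n}0.npy",d); np.save(f"{n}0rgb.npy",p)
E
```

```text
{'time_s': 0.0, 'joints': array([ 9.24811795e+01,  2.05928139e+01,  6.33106992e-01, -2.09236654e-02,
       -7.01370141e+01, -1.65085540e+01]), 'qd': array([-0.04631261, -0.09804181, -0.02130924,  0.02958685, -0.01335924,
        0.09299925]), 'joint_torque': array([ 3.23603099e-04, -5.82720530e+01,  2.93052185e+01,  6.99720025e+00,
        7.01768513e-03, -1.64316734e-04]), 'tcp_pos': array([0.16349913, 0.65440842, 0.24259952]), 'eef_rot': array([-8.99016765e+01,  8.62829310e-03,  1.65965507e+02]), 'contact_force': array([-0.1332048 ,  0.43242661, -0.62382514]), 'moment': array([-0.03162463, -0.04728907, -0.02916512]), 'gripper_width': 0.08750252424566811}
side {'K': array([[453.63405058,   0.        , 320.19992033],
       [  0.        , 453.63405058, 238.28489385],
       [  0.        ,   0.        ,   1.        ]]), 'eye': array([-0.08590541, -0.56700206,  0.58425905]), 'orientation': array([ 60.7319762 ,  -1.50028434, -43.33860767])}
top {'K': array([[546.39430498,   0.        , 317.60291648],
       [  0.        , 546.39430498, 244.92480039],
       [  0.        ,   0.        ,   1.        ]]), 'eye': array([0.41828063, 0.04301791, 1.26677916]), 'orientation': array([ 5.52096055e+00, -4.44335118e-02, -9.05615652e+01])}
wrist {'K': array([[431.34152939,   0.        , 313.31397301],
       [  0.        , 431.34152939, 241.95081228],
       [  0.        ,   0.        ,   1.        ]]), 'tool_from_camera': array([[-9.13079370e-04, -9.65568754e-01, -2.60146396e-01,
        -6.95256769e-02],
       [ 5.47698418e-06,  2.60146499e-01, -9.65569158e-01,
        -1.40240064e-01],
       [ 9.99999583e-01, -8.83066096e-04, -2.32245997e-04,
         7.98248476e-04],
       [ 0.00000000e+00,  0.00000000e+00,  0.00000000e+00,
         1.00000000e+00]])}
```

View pics/top0.png

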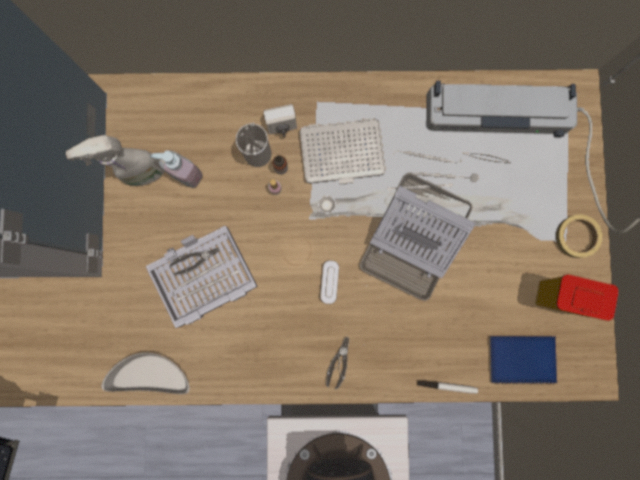

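View pics/side0.png

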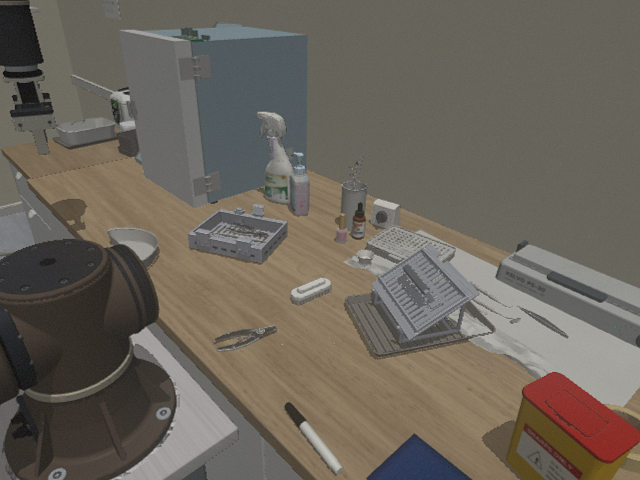

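View pics/wrist0.png

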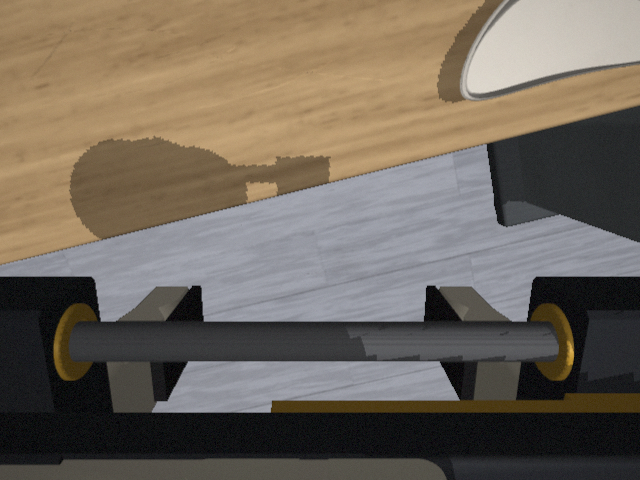

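```bash
cat > h.py <<'E'
import numpy as np,cv2
from scipy.spatial.transform import Rotation as Rn
from plant import r,capture,camera_info
def cam(name,st=None):
    i=camera_info(name);K=i["K"]
    if name=="wrist":
        T=np.eye(4);T[:3,:3]=Rn.from_euler("xyz",st["eef_rot"],degrees=True).as_matrix();T[:3,3]=st["tcp_pos"]
        T=T@i["tool_from_camera"]
    else:
        T=np.eye(4);T[:3,:3]=Rn.from_euler("xyz",i["orientation"],degrees=True).as_matrix();T[:3,3]=i["eye"]
    return K,T
def world(K,T,d):
    v,u=np.indices(d.shape)
    X=np.stack([(u-K[0,2])/K[0,0]*d,-(v-K[1,2])/K[1,1]*d,-d],-1)
    return X@T[:3,:3].T+T[:3,3]
def ray(K,T,u,v,z):
    q=T[:3,:3]@np.array([(u-K[0,2])/K[0,0],-(v-K[1,2])/K[1,1],-1.]);e=T[:3,3]
    return e+q*(z-e[2])/q[2]
def proj(K,T,P):
    q=(np.atleast_2d(P)-T[:3,3])@T[:3,:3]
    return np.stack([K[0,0]*q[:,0]/-q[:,2]+K[0,2],K[1,1]*-q[:,1]/-q[:,2]+K[1,2]],-1)
E
python3 - <<'E'
from h import *
p=np.load("top0rgb.npy");d=np.load("top0.npy")
K,T=cam("top");W=world(K,T,d)
for u,v in[(300,300),(250,330),(418,235),(200,278),(425,225),(327,205),(330,282)]: print(u,v,W[v,u].round(4))
c=p[150:340,130:490,::-1];
cv2.imwrite("pics/t1.png",cv2.resize(p[215:335,135:275,::-1],None,fx=5.5,fy=5,interpolation=cv2.INTER_CUBIC))
cv2.imwrite("pics/t2.png",cv2.resize(p[165:305,350:485,::-1],None,fx=4.2,fy=4.2,interpolation=cv2.INTER_CUBIC))
E
```

```text
300 300 [0.4135 0.0826 0.0016]
250 330 [ 0.346   0.198  -0.0015]
418 235 [ 0.549  -0.1727  0.1121]
200 278 [0.466  0.3115 0.011 ]
425 225 [ 0.573  -0.1924  0.0914]
327 205 [0.6317 0.0182 0.0172]
330 282 [0.4534 0.0137 0.0306]
```

```bash
python3 - <<'E'
from h import *
d=np.load("top0.npy")
K,T=cam("top");W=world(K,T,d)
# height maps
for nm,(a,b,c,e) in {"base":(215,335,135,275),"rack":(165,305,350,485)}.items():
    z=W[a:b,c:e,2]
    m=np.clip(z/0.13*255,0,255).astype(np.uint8)
    cv2.imwrite(f"pics/z_{nm}.png",cv2.resize(cv2.applyColorMap(m,cv2.COLORMAP_JET),None,fx=4.2,fy=4.2,interpolation=cv2.INTER_NEAREST))
E
```

```text
(no output)
```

View pics/t1.png

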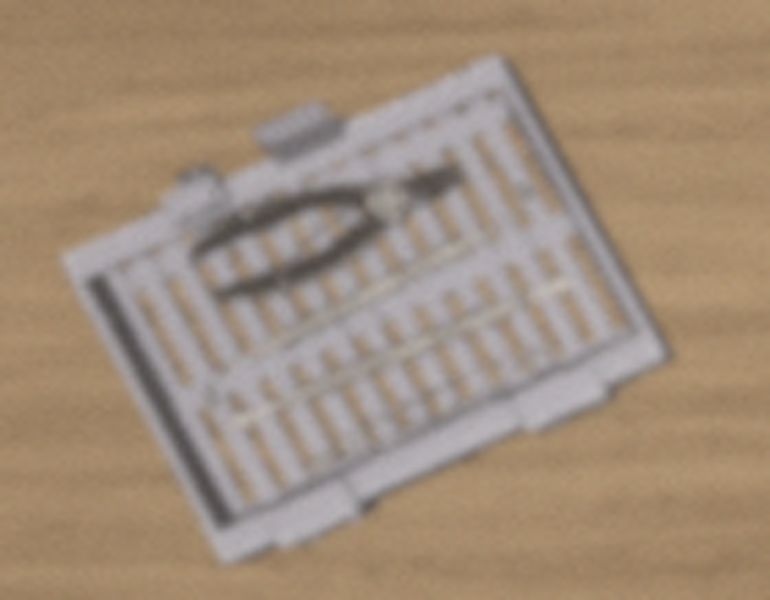

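View pics/t2.png

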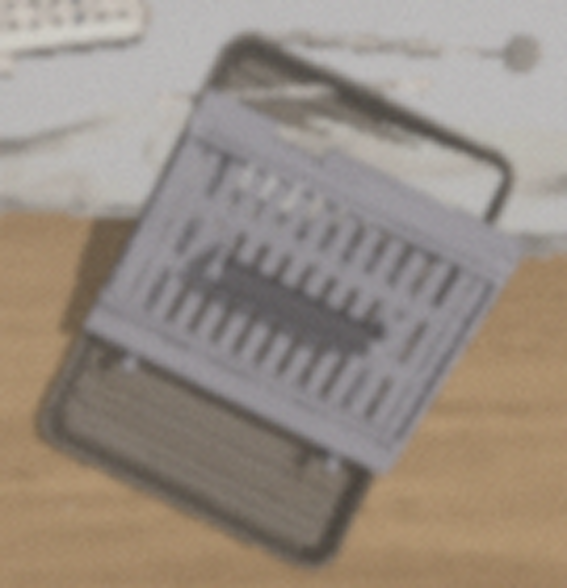

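View pics/z_rack.png

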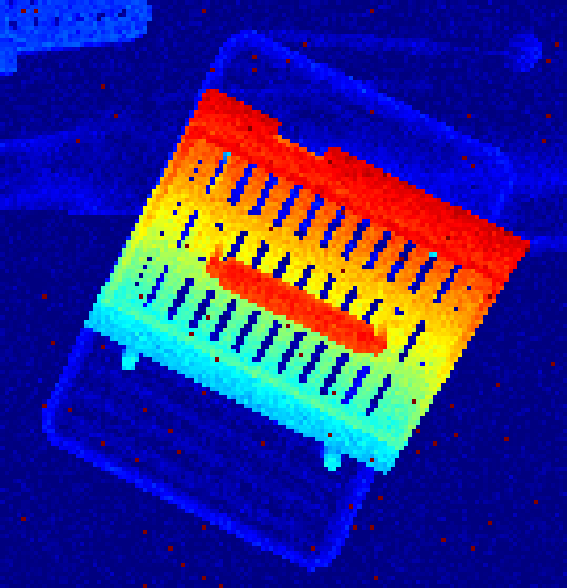

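View pics/z_base.png

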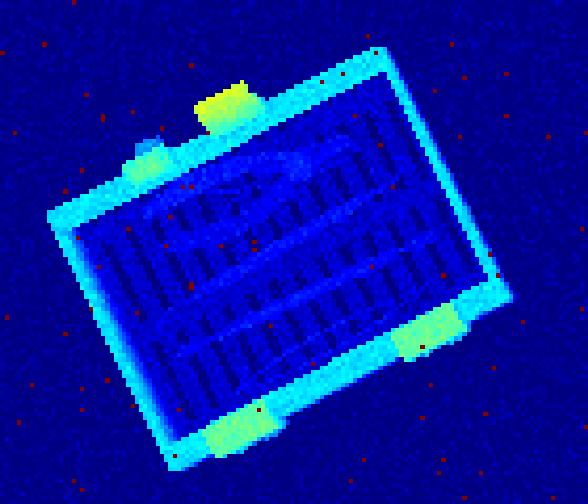

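```bash
cat > meas.py <<'E'
from h import *
d=np.load("top0.npy")
K,T=cam("top");W=world(K,T,d)
B=W[215:335,135:275].reshape(-1,3)
rim=B[(B[:,2]>.038)&(B[:,2]<.051)]
(c,s,a)=cv2.minAreaRect((rim[:,:2]*1000).astype(np.float32));print("base rim",c,s,a,np.median(rim[:,2]))
# base x dir: long side 200 = y
def clean(P):
    from scipy.spatial import cKDTree
    t=cKDTree(P);n=np.array([len(q) for q in t.query_ball_point(P,.005)]);return P[n>3]
Z=W[165:305,350:485].reshape(-1,3)
h=Z[(Z[:,2]>.06)&(Z[:,2]<.135)]
h=clean(h)
# plane fit ransac-ish
P=h.copy()
for k in range(8):
    A=np.c_[P[:,:2],np.ones(len(P))];co=np.linalg.lstsq(A,P[:,2],rcond=None)[0]
    res=h[:,2]-np.c_[h[:,:2],np.ones(len(h))]@co;P=h[abs(res)<.006 if k<5 else abs(res)<.003]
n=np.array([-co[0],-co[1],1]);n/=np.linalg.norm(n)
print("tilt",np.degrees(np.arccos(n[2])),"uphill yaw",np.degrees(np.arctan2(co[1],co[0])),len(P))
yaw=np.arctan2(co[1],co[0]);
# handle: residual 28..38 above
hh=h[(res/np.sqrt(1+co[0]**2+co[1]**2)*0+res*n[2]>.018)]
print("handle n",len(hh),hh.mean(0),np.percentile(hh[:,2],[5,50,95]))
(c,s,a)=cv2.minAreaRect((hh[:,:2]*1000).astype(np.float32));print("handle rect",c,s,a)
# plate rect in plane coords
ex=np.array([np.cos(yaw),np.sin(yaw),0]);ey=np.cross(n,ex);ey/=np.linalg.norm(ey);ex=np.cross(ey,n)
print(ex,ey,n)
Q=P@np.c_[ex,ey];(c,s,a)=cv2.minAreaRect((Q*1000).astype(np.float32));print("plate rect",c,s,a)
n0=np.mean(P@n); ctr=ex*c[0]/1000+ey*c[1]/1000+n*n0; print("plate top/mean ctr",ctr)
E
python3 meas.py
```

```text
base rim (472.2288513183594, 304.6770324707031) (171.72056579589844, 200.7683563232422) 26.877626419067383 0.0454795279026462
tilt 31.807858983216544 uphill yaw -27.25660688810095 2090
handle n 313 [ 0.54450047 -0.17752139  0.10808483] [0.10385898 0.10802225 0.11263055]
handle rect (545.33935546875, -177.7483673095703) (97.21064758300781, 16.896211624145508) 63.62800216674805
[ 0.75546003 -0.38919771  0.52707237] [0.45797643 0.88896434 0.        ] [-0.46854854  0.24138672  0.84982041]
plate rect (553.4938354492188, 91.05207061767578) (115.73025512695312, 180.1405487060547) 0.13457904756069183
plate top/mean ctr [ 0.57135914 -0.19192777  0.08946967]
```

```bash
cat >> meas.py <<'E'
print('----')
B=clean(B[(B[:,2]>.03)&(B[:,2]<.075)])
from scipy.optimize import least_squares
yaw=np.radians(26.9)
c0=np.array([.4722,.3047])
for it in range(3):
    R=np.array([[np.cos(yaw),-np.sin(yaw)],[np.sin(yaw),np.cos(yaw)]])
    q=(B[:,:2]-c0)@R
    rimm=(B[:,2]>.04)&(B[:,2]<.05)
    # y extents
    y0,y1=np.percentile(q[rimm&(abs(q[:,0])<.05),1],[0.5,99.5])
    # front edge for bins away from lips / back edge away from key, catch
    pts=[];
    for yy in np.arange(-.03,.031,.005):
        s=q[rimm&(abs(q[:,1]-yy)<.003)&(q[:,0]<-.05)];pts.append((yy,s[:,0].min(),-1)) if len(s) else 0
    for yy in [-.09,-.085,-.08,-.075,-.07,-.065,-.06,-.055,-.05,-.045,-.04,.06,.065,.07,.075,.08,.085,.09]:
        s=q[rimm&(abs(q[:,1]-yy)<.003)&(q[:,0]>.05)];pts.append((yy,s[:,0].max(),1)) if len(s) else 0
    pts=np.array(pts);f=pts[pts[:,2]<0];b=pts[pts[:,2]>0]
    pb=np.polyfit(b[:,0],b[:,1],1);pf=np.polyfit(f[:,0],f[:,1],1)
    print("y",y0,y1,"front",pf,"back",pb)
    c0=c0+R@np.array([(f[:,1].mean()+b[:,1].mean())/2,(y0+y1)/2]); yaw-=pb[0]
    print(c0,np.degrees(yaw))
q=(B[:,:2]-c0)@np.array([[np.cos(yaw),-np.sin(yaw)],[np.sin(yaw),np.cos(yaw)]])
k=(B[:,2]>.0515)
for nm,m in {"key":k&(q[:,0]>.05)&(q[:,1]>.01),"catch":k&(q[:,0]>.05)&(q[:,1]<.01),"lips":k&(q[:,0]<-.05)&(q[:,1]>0),"lipr":k&(q[:,0]<-.05)&(q[:,1]<0)}.items():
    s=q[m];zz=B[m,2];print(nm,len(s),s.min(0),s.max(0),s.mean(0),zz.min(),zz.max())
    if nm=="key":
        for a,zv in sorted(zip(s.round(4).tolist(),zz.round(4)),key=lambda t:t[0][1]): print(a,zv,end=' ')
E
python3 meas.py|sed -n '/----/,$p'
```

```text
----
y -0.10027562604266498 0.10027170258614806 front [-0.0072473 -0.0786915] back [-2.82219987e-06  7.42498676e-02]
[0.47022038 0.30369348] 26.900161700141293
y -0.1002735494553171 0.10027069601217474 front [-0.00724447 -0.0764707 ] back [1.08479842e-08 7.64706686e-02]
[0.47022102 0.3036922 ] 26.900161078597584
y -0.10027212250630446 0.10027212259602368 front [-0.00724448 -0.07647068] back [-4.16975324e-11  7.64706839e-02]
[0.47022102 0.3036922 ] 26.900161080986678
key 65 [0.06565505 0.0259623 ] [0.08012299 0.04956813] [0.0722575  0.03784096] 0.051568258158584346 0.0633695462963959
[0.0745, 0.026] 0.0552 [0.0696, 0.0261] 0.0542 [0.0718, 0.0262] 0.0588 [0.0681, 0.0275] 0.052 [0.0703, 0.0278] 0.0561 [0.0756, 0.0281] 0.0546 [0.0788, 0.0292] 0.054 [0.0708, 0.0292] 0.0586 [0.0688, 0.0293] 0.0534 [0.0768, 0.0301] 0.0541 [0.0741, 0.0304] 0.0575 [0.067, 0.0304] 0.0524 [0.0691, 0.0305] 0.0571 [0.0794, 0.0307] 0.0562 [0.0669, 0.0312] 0.0583 [0.072, 0.0313] 0.058 [0.0772, 0.0315] 0.057 [0.0696, 0.0319] 0.0598 [0.0747, 0.032] 0.0594 [0.0727, 0.0329] 0.0597 [0.0676, 0.0329] 0.0599 [0.0786, 0.033
[... 712 characters left out ...]
 0.0593 [0.067, 0.0451] 0.0532 [0.0714, 0.0453] 0.0617 [0.0801, 0.0461] 0.0531 [0.0677, 0.0467] 0.0548 [0.0778, 0.0468] 0.0546 [0.0755, 0.0474] 0.0563 [0.0705, 0.0475] 0.0559 [0.0659, 0.0479] 0.0536 [0.0783, 0.0481] 0.0575 [0.0691, 0.049] 0.0531 [0.0742, 0.0491] 0.0527 [0.0767, 0.0496] 0.0554 [0.0717, 0.0496] 0.0553 catch 101 [ 0.0696774  -0.03032392] [ 0.086456   -0.00022692] [ 0.07669806 -0.01554395] 0.05239129469974224 0.07487529209245025
lips 122 [-0.08208715  0.03732257] [-0.06492349  0.07213164] [-0.07363242  0.05485075] 0.056002827246510734 0.06639168168000542
lipr 118 [-0.08171965 -0.07318703] [-0.06513564 -0.03822738] [-0.07337613 -0.05590441] 0.05603563659707134 0.06648541560729204
```

```bash
cat >> h.py <<'E'
def to(target,zyaw):
    s=r.get_state();R=Rn.from_euler("xyz",s["eef_rot"],degrees=True).as_matrix()
    d=R.T@(np.array(target)-s["tcp_pos"]);cy=np.degrees(np.arctan2(R[1,2],R[0,2]))
    print("t",round(s["time_s"],2),"tcp",s["tcp_pos"].round(4),"zyaw",cy.round(2),"F",s["contact_force"].round(1),"w",round(s["gripper_width"],4),"tilt",R[2,1].round(4))
    print("d tool",d.round(4),"turn",-np.radians((zyaw-cy+180)%360-180).round(4),"j",s["joints"].round(1))
E
python3 -c "
from h import *
to([.548,-.179,.25],153)"
```

```text
t 0.15 tcp [0.1636 0.6545 0.2429] zyaw -104.03 F [-0.9  0.1 -0.5] w 0.0878 tilt -1.0
d tool [-0.575  -0.0061  0.7155] turn 1.7972 j [ 92.5  20.6   0.6  -0.  -70.1 -16.5]
```

{"method": "apply_moves", "body": {"deltas": [{"tx":-0.575,"ty":0,"tz":0.715,"turn":1.797,"gripper":0.05},{"tx":-0.575,"ty":0,"tz":0.715,"turn":1.797},{"tx":-0.575,"ty":0,"tz":0.715,"turn":1.797},{"tx":-0.575,"ty":0,"tz":0.715,"turn":1.797},{"tx":-0.575,"ty":0,"tz":0.715,"turn":1.797}]}}

```text
invalid input at $.deltas[1]: expected keys tx, ty, tz, turn, gripper
```

```bash
python3 -c "
from h import *
to([.548,-.179,.25],153)"
```

```text
t 0.15 tcp [0.1636 0.6545 0.2429] zyaw -104.03 F [-0.9  0.1 -0.5] w 0.0878 tilt -1.0
d tool [-0.575  -0.0061  0.7155] turn 1.7972 j [ 92.5  20.6   0.6  -0.  -70.1 -16.5]
```

{"method": "apply_moves", "body": {"deltas": [{"tx":-0.575,"ty":0,"tz":0.715,"turn":1.797,"gripper":0.05},{"tx":-0.575,"ty":0,"tz":0.715,"turn":1.797,"gripper":0.05},{"tx":-0.575,"ty":0,"tz":0.715,"turn":1.797,"gripper":0.05},{"tx":-0.575,"ty":0,"tz":0.715,"turn":1.797,"gripper":0.05},{"tx":-0.575,"ty":0,"tz":0.715,"turn":1.797,"gripper":0.05}]}}

```text
time_s: 0.65
tcp_pos: [0.2688, 0.4258, 0.2434]
eef_rot: [-90.0, 0.0, 122.7]
contact_force: [1.5, 0.8, 0.6]
gripper_width: 0.054
```

```bash
python3 -c "
from h import *
to([.548,-.179,.25],153)"
```

```text
t 0.65 tcp [0.2688 0.4258 0.2434] zyaw -147.33 F [1.5 0.8 0.6] w 0.054 tilt -1.0
d tool [-0.6598 -0.0065  0.0914] turn 1.0414 j [ 80.1   4.3 -20.5  -0.  -65.2 -47.5]
```

{"method": "apply_moves", "body": {"deltas": [{"tx":-0.66,"ty":-0.006,"tz":0.091,"turn":1.04,"gripper":0.05},{"tx":-0.66,"ty":-0.006,"tz":0.091,"turn":1.04,"gripper":0.05},{"tx":-0.66,"ty":-0.006,"tz":0.091,"turn":1.04,"gripper":0.05},{"tx":-0.66,"ty":-0.006,"tz":0.091,"turn":1.04,"gripper":0.05},{"tx":-0.66,"ty":-0.006,"tz":0.091,"turn":1.04,"gripper":0.05}]}}

```text
time_s: 1.15
tcp_pos: [0.3749, 0.1996, 0.2461]
eef_rot: [-90.0, -0.0, 79.7]
contact_force: [1.2, 0.7, 0.4]
gripper_width: 0.0499
```

```bash
python3 -c "
from h import *
to([.548,-.179,.25],153)"
```

```text
t 1.15 tcp [0.3749 0.1996 0.2461] zyaw 169.72 F [1.2 0.7 0.4] w 0.0499 tilt -1.0
d tool [-0.3417 -0.0041 -0.238 ] turn 0.2918 j [ 54.9  -4.1 -28.6  -0.  -65.5 -65.2]
```

{"method": "apply_moves", "body": {"deltas": [{"tx":-0.342,"ty":0,"tz":-0.238,"turn":0.292,"gripper":0.05},{"tx":-0.342,"ty":0,"tz":-0.238,"turn":0.292,"gripper":0.05},{"tx":-0.342,"ty":0,"tz":-0.238,"turn":0.292,"gripper":0.05},{"tx":-0.342,"ty":0,"tz":-0.238,"turn":0.292,"gripper":0.05},{"tx":-0.342,"ty":0,"tz":-0.238,"turn":0.292,"gripper":0.05}]}}

```text
time_s: 1.65
tcp_pos: [0.4801, -0.0273, 0.246]
eef_rot: [-90.0, -0.0, 63.3]
contact_force: [0.8, 1.8, 0.8]
gripper_width: 0.0503
```

{"method": "apply_moves", "body": {"deltas": [{"tx":-0.123,"ty":0,"tz":-0.086,"turn":0,"gripper":0.03},{"tx":-0.123,"ty":0,"tz":-0.086,"turn":0,"gripper":0.03},{"tx":-0.123,"ty":0,"tz":-0.086,"turn":0,"gripper":0.03},{"tx":-0.123,"ty":0,"tz":-0.086,"turn":0,"gripper":0.03}]}}

```text
time_s: 2.05
tcp_pos: [0.5011, -0.1787, 0.245]
eef_rot: [-89.9, 0.1, 63.0]
contact_force: [0.3, 0.4, -0.9]
gripper_width: 0.0303
```

```bash
python3 -c "
from h import *
to([.548,-.179,.25],153)
s=r.get_state();p,d=capture('wrist');np.save('w1.npy',d);np.save('w1s.npy',s,allow_pickle=True);cv2.imwrite('pics/w1.png',p[:,:,::-1])
"
```

```text
t 2.05 tcp [ 0.5011 -0.1787  0.245 ] zyaw 152.98 F [ 0.3  0.4 -0.9] w 0.0303 tilt -1.0
d tool [ 0.0211 -0.005  -0.0419] turn -0.0004 j [  1.5   7.  -17.1   0.  -65.9 -28.6]
```

View pics/w1.png

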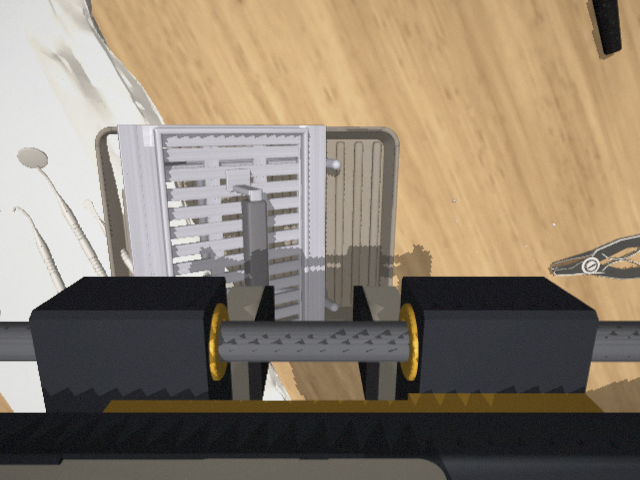

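```bash
python3 - <<'E'
from h import *
s=np.load('w1s.npy',allow_pickle=True).item();d=np.load('w1.npy');K,T=cam('wrist',s);W=world(K,T,d)
for u,v in[(140,200),(313,200),(255,210),(256,240),(250,260),(360,200),(262,230)]: print(u,v,W[v,u].round(4))
# handle top face: row-wise profile
for v in(205,215,225,235,245):
    print(v,[(u,*W[v,u].round(4)) for u in range(236,276,3)])
E
```

```text
140 200 [ 0.5872 -0.2511  0.114 ]
313 200 [ 0.4946 -0.191   0.0441]
255 210 [ 0.5269 -0.2116  0.1066]
256 240 [ 0.536  -0.1935  0.107 ]
250 260 [ 0.5458 -0.1836  0.1092]
360 200 [ 0.4602 -0.1662  0.005 ]
262 230 [ 0.5295 -0.1975  0.1052]
205 [(236, np.float64(0.5431), np.float64(-0.218), np.float64(0.0785)), (239, np.float64(0.5413), np.float64(-0.2169), np.float64(0.0778)), (242, np.float64(0.5339), np.float64(-0.218), np.float64(0.102)), (245, np.float64(0.5312), np.float64(-0.2174), np.float64(0.1061)), (248, np.float64(0.5289), np.float64(-0.2167), np.float64(0.1085)), (251, np.float64(0.5272), np.float64(-0.2158), np.float64(0.1083)), (254, np.float64(0.5257), np.float64(-0.2148), np.float64(0.1071)), (257, np.float64(0.5239), np.float64(-0.214), np.float64(0.1074)), (260, np.float64(0.5225), np.float64(-0.2129), np.float64(0.1058)), (263, np.float64(0.5209), np.float64(-0.2119), np.float64(0.1051)), (266, np.float64(0.5195), np.float64(-0.2108), np.float64(0.1028)), (269, np.float64(0.5242), np.float64(-0.2057), np.float64(0.065)), (272, np.float64(0.5223), np.float64(-0.2046),
[... 3196 characters left out ...]
, np.float64(0.1034)), (248, np.float64(0.5422), np.float64(-0.1931), np.float64(0.108)), (251, np.float64(0.5399), np.float64(-0.1925), np.float64(0.1099)), (254, np.float64(0.5386), np.float64(-0.1913), np.float64(0.1081)), (257, np.float64(0.5369), np.float64(-0.1903), np.float64(0.1077)), (260, np.float64(0.5355), np.float64(-0.1892), np.float64(0.1063)), (263, np.float64(0.5338), np.float64(-0.1881), np.float64(0.1057)), (266, np.float64(0.5324), np.float64(-0.1869), np.float64(0.104)), (269, np.float64(0.5524), np.float64(-0.1662), np.float64(0.0038)), (272, np.float64(0.5498), np.float64(-0.1652), np.float64(0.0048)), (275, np.float64(0.5482), np.float64(-0.1631), np.float64(0.0005))]
```

```bash
python3 -c "
from h import *
to([.5467,-.1782,.14],153.2)
s=r.get_state();p,d=capture('wrist')
"
```

```text
t 2.1 tcp [ 0.5008 -0.1766  0.245 ] zyaw 153.0 F [-0.5  0.7  0.2] w 0.0305 tilt -1.0
d tool [ 0.0195  0.1049 -0.0417] turn -0.0035 j [  1.7   7.  -17.2  -0.  -65.9 -28.7]
```

{"method": "apply_moves", "body": {"deltas": [{"tx":0.0195,"ty":0.03,"tz":-0.0417,"turn":-0.0035,"gripper":0.026},{"tx":0.0195,"ty":0.065,"tz":-0.0417,"turn":-0.0035,"gripper":0.026},{"tx":0.0195,"ty":0.095,"tz":-0.0417,"turn":-0.0035,"gripper":0.026},{"tx":0.0195,"ty":0.105,"tz":-0.0417,"turn":-0.0035,"gripper":0.026},{"tx":0.0195,"ty":0.105,"tz":-0.0417,"turn":-0.0035,"gripper":0.026}]}}

```text
time_s: 2.65
tcp_pos: [0.5466, -0.1739, 0.1399]
eef_rot: [-89.9, 0.1, 63.6]
contact_force: [0.3, 0.4, 0.6]
gripper_width: 0.0262
```

```bash
python3 -c "
from h import *
s=r.get_state();p,d=capture('side');cv2.imwrite('pics/s2.png',cv2.resize(p[220:360,330:520,::-1],None,fx=4,fy=4,interpolation=cv2.INTER_CUBIC))
p,d=capture('wrist');cv2.imwrite('pics/w2.png',p[:,:,::-1])
to([.5467,-.1782,.111],153.2)
"
```

```text
t 2.75 tcp [ 0.5483 -0.1745  0.1424] zyaw 153.59 F [-0.1 -0.4  0.8] w 0.0261 tilt -1.0
d tool [-0.004   0.0314 -0.0002] turn 0.0068 j [  1.8  16.1 -20.    0.  -53.8 -28.3]
```

View pics/s2.png

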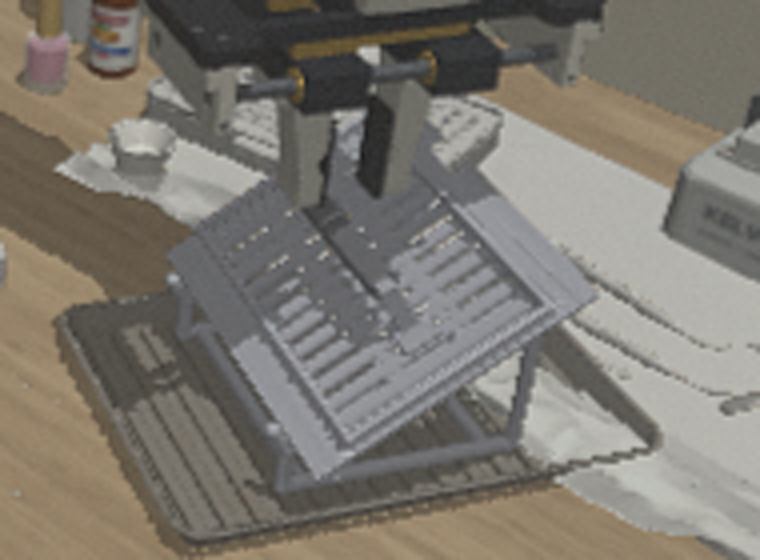

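View pics/w2.png

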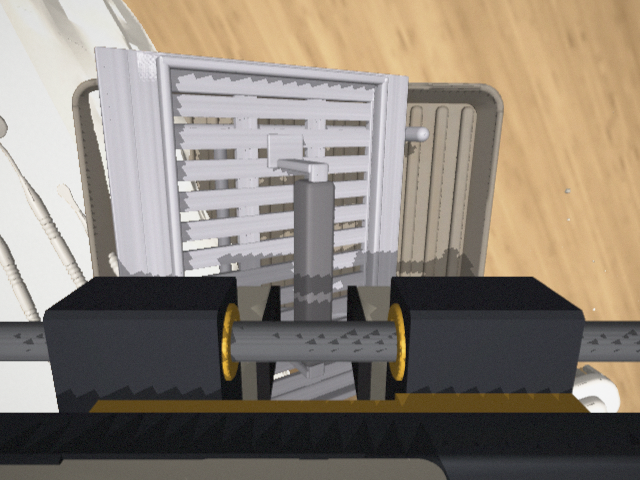

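{"method": "apply_moves", "body": {"deltas": [{"tx":-0.003,"ty":0.015,"tz":0,"turn":0.003,"gripper":0.026},{"tx":-0.004,"ty":0.024,"tz":0,"turn":0.006,"gripper":0.026},{"tx":-0.004,"ty":0.028,"tz":0,"turn":0.006,"gripper":0.025},{"tx":-0.004,"ty":0.028,"tz":0,"turn":0.006,"gripper":0.025},{"tx":-0.004,"ty":0.028,"tz":0,"turn":0.006,"gripper":0.025}]}}

```text
time_s: 3.25
tcp_pos: [0.546, -0.1787, 0.1135]
eef_rot: [-90.1, -0.0, 63.2]
contact_force: [0.3, -0.1, -0.2]
gripper_width: 0.0249
```

```bash
python3 -c "
from h import *
s=r.get_state();p,d=capture('side');cv2.imwrite('pics/s3.png',cv2.resize(p[220:360,330:520,::-1],None,fx=4,fy=4,interpolation=cv2.INTER_CUBIC))
to([.5467,-.1782,.111],153.2)
"
```

```text
t 3.3 tcp [ 0.546  -0.1787  0.1135] zyaw 153.17 F [ 0.2 -0.2  0.2] w 0.0249 tilt -1.0
d tool [ 0.0007  0.0025 -0.0004] turn -0.0005 j [  1.4  17.9 -21.9   0.  -50.1 -28.2]
```

View pics/s3.png

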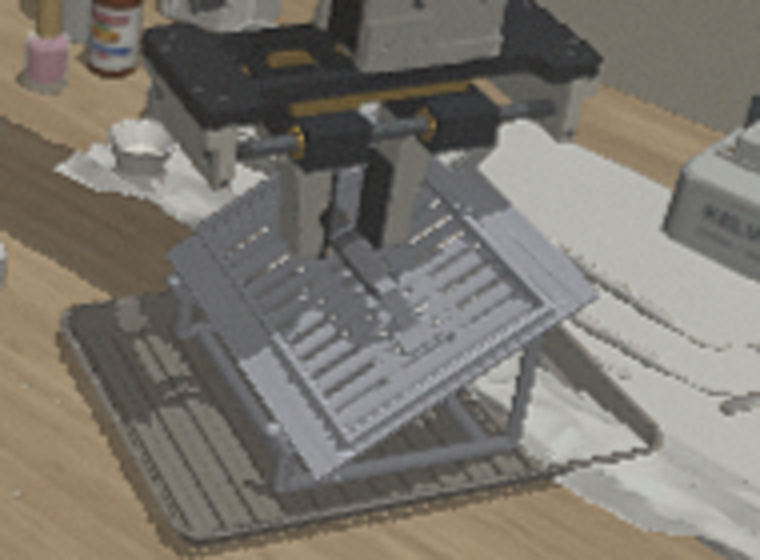

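{"method": "apply_moves", "body": {"deltas": [{"tx":0,"ty":0.0025,"tz":0,"turn":0,"gripper":0.022},{"tx":0,"ty":0.0025,"tz":0,"turn":0,"gripper":0.018},{"tx":0,"ty":0.0025,"tz":0,"turn":0,"gripper":0.01},{"tx":0,"ty":0.0025,"tz":0,"turn":0,"gripper":0.01},{"tx":0,"ty":0.0025,"tz":0,"turn":0,"gripper":0.01}], "newtons": 15}}

```text
time_s: 3.8
tcp_pos: [0.5458, -0.1787, 0.1103]
eef_rot: [-90.0, -0.0, 63.2]
contact_force: [2.0, -1.8, -1.3]
gripper_width: 0.0176
```

```bash
python3 -c "
from h import *
s=r.get_state();p,d=capture('side');cv2.imwrite('pics/s4.png',cv2.resize(p[220:360,330:520,::-1],None,fx=4,fy=4,interpolation=cv2.INTER_CUBIC))
to([.5467,-.1782,.111],153.2)
"
```

```text
t 3.85 tcp [ 0.5458 -0.1787  0.1103] zyaw 153.16 F [ 0.9 -0.3 -1.7] w 0.0175 tilt -1.0
d tool [ 0.0009 -0.0007 -0.0006] turn -0.0008 j [  1.4  18.1 -22.1   0.  -49.8 -28.2]
```

View pics/s4.png

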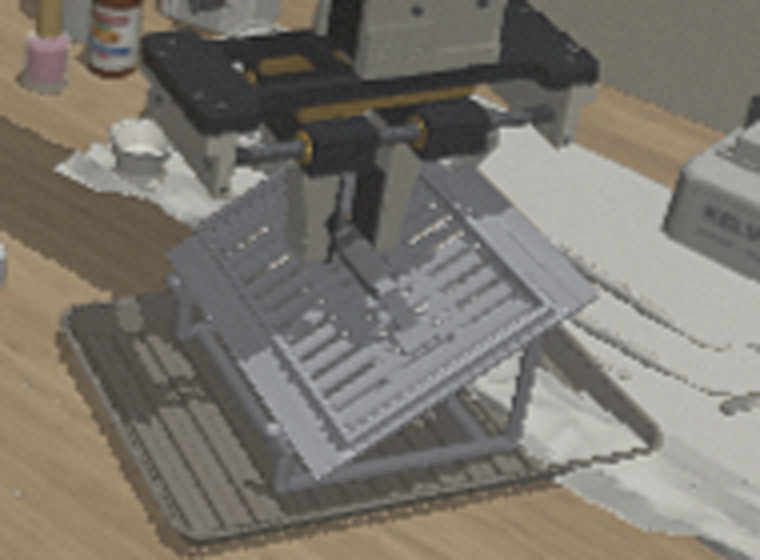

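{"method": "apply_moves", "body": {"deltas": [{"tx":0,"ty":-0.005,"tz":0,"turn":0,"gripper":0.005},{"tx":0,"ty":-0.012,"tz":0,"turn":0,"gripper":0.005},{"tx":0,"ty":-0.02,"tz":0,"turn":0,"gripper":0.005},{"tx":0,"ty":-0.03,"tz":0,"turn":0,"gripper":0.005},{"tx":0,"ty":-0.04,"tz":0,"turn":0,"gripper":0.005}]}}

```text
time_s: 4.35
tcp_pos: [0.5455, -0.1786, 0.1514]
eef_rot: [-90.0, -0.0, 63.2]
contact_force: [0.1, 0.4, -3.9]
gripper_width: 0.0177
```

```bash
python3 -c "
from h import *
s=r.get_state();p,d=capture('side');cv2.imwrite('pics/s5.png',cv2.resize(p[180:360,330:520,::-1],None,fx=3.3,fy=3.3,interpolation=cv2.INTER_CUBIC))
to([.5467,-.1782,.111],153.2)
"
```

```text
t 4.4 tcp [ 0.5465 -0.1789  0.1533] zyaw 153.18 F [ 2.   0.1 -3.1] w 0.0173 tilt -1.0
d tool [0.0006 0.0423 0.0003] turn -0.0003 j [  1.4  15.4 -19.3   0.  -55.1 -28.2]
```

View pics/s5.png

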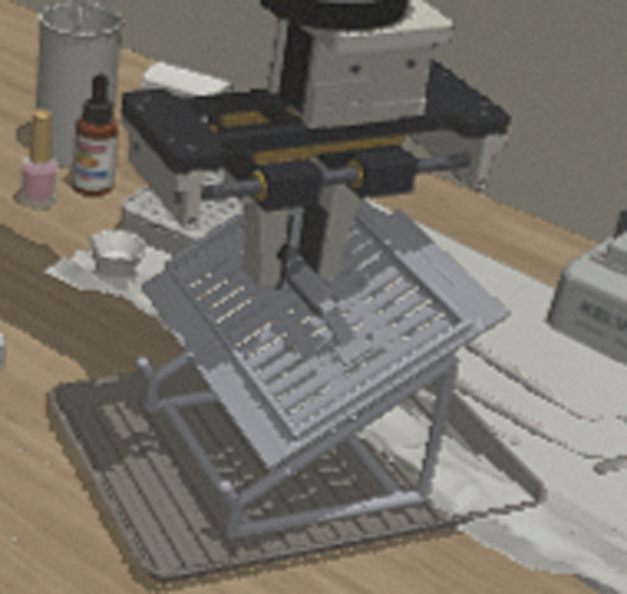

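{"method": "apply_moves", "body": {"deltas": [{"tx":0,"ty":-0.02,"tz":0,"turn":0,"gripper":0.005},{"tx":0,"ty":-0.04,"tz":0,"turn":0,"gripper":0.005},{"tx":0,"ty":-0.06,"tz":0,"turn":0,"gripper":0.005},{"tx":0,"ty":-0.08,"tz":0,"turn":0,"gripper":0.005},{"tx":0,"ty":-0.095,"tz":0,"turn":0,"gripper":0.005}]}}

```text
time_s: 4.9
tcp_pos: [0.5457, -0.1787, 0.2471]
eef_rot: [-90.1, -0.0, 63.2]
contact_force: [1.0, 0.7, -4.0]
gripper_width: 0.0173
```

```bash
python3 -c "
from h import *
to([.465,.30,.25],206.8)
"
```

```text
t 4.9 tcp [ 0.5457 -0.1787  0.2471] zyaw 153.16 F [ 1.   0.7 -4. ] w 0.0173 tilt -1.0
d tool [ 0.3907 -0.003   0.2882] turn -0.9362 j [  1.4  10.9 -12.1   0.  -66.9 -28.2]
```

{"method": "apply_moves", "body": {"deltas": [{"tx":0.015,"ty":-0.003,"tz":0.01,"turn":-0.04,"gripper":0.005},{"tx":0.045,"ty":-0.003,"tz":0.032,"turn":-0.1,"gripper":0.005},{"tx":0.078,"ty":-0.003,"tz":0.056,"turn":-0.18,"gripper":0.005},{"tx":0.11,"ty":-0.003,"tz":0.08,"turn":-0.26,"gripper":0.005},{"tx":0.143,"ty":-0.003,"tz":0.104,"turn":-0.34,"gripper":0.005}]}}

```text
time_s: 5.4
tcp_pos: [0.5167, -0.0028, 0.2488]
eef_rot: [-90.0, -0.0, 82.8]
contact_force: [0.9, 1.4, -4.3]
gripper_width: 0.0175
```

```bash
python3 -c "
from h import *
to([.465,.30,.25],206.8)
"
```

```text
t 5.4 tcp [ 0.5167 -0.0028  0.2488] zyaw 172.8 F [ 0.9  1.4 -4.3] w 0.0175 tilt -1.0
d tool [ 0.294  -0.0011  0.0893] turn -0.5935 j [ 21.5   5.3 -18.6  -0.  -66.  -28.7]
```

{"method": "apply_moves", "body": {"deltas": [{"tx":0.039,"ty":0,"tz":0.012,"turn":-0.08,"gripper":0.005},{"tx":0.078,"ty":0,"tz":0.024,"turn":-0.16,"gripper":0.005},{"tx":0.117,"ty":0,"tz":0.036,"turn":-0.24,"gripper":0.005},{"tx":0.156,"ty":0,"tz":0.048,"turn":-0.32,"gripper":0.005},{"tx":0.195,"ty":0,"tz":0.06,"turn":-0.4,"gripper":0.005}]}}

```text
time_s: 5.9
tcp_pos: [0.4821, 0.1985, 0.2489]
eef_rot: [-90.0, -0.0, 105.8]
contact_force: [1.2, 0.8, -5.6]
gripper_width: 0.0172
```

```bash
python3 -c "
from h import *
to([.465,.30,.25],206.8)
"
```

```text
t 5.9 tcp [0.4821 0.1985 0.2489] zyaw -164.25 F [ 1.2  0.8 -5.6] w 0.0172 tilt -1.0
d tool [ 0.1023 -0.001  -0.0111] turn -0.1928 j [ 44.    5.8 -18.1  -0.  -66.1 -28.2]
```

{"method": "apply_moves", "body": {"deltas": [{"tx":0.035,"ty":0,"tz":-0.002,"turn":-0.07,"gripper":0.005},{"tx":0.065,"ty":0,"tz":-0.005,"turn":-0.13,"gripper":0.005},{"tx":0.09,"ty":0,"tz":-0.009,"turn":-0.18,"gripper":0.005},{"tx":0.102,"ty":0,"tz":-0.011,"turn":-0.193,"gripper":0.005},{"tx":0.102,"ty":0,"tz":-0.011,"turn":-0.193,"gripper":0.005}]}}

```text
time_s: 6.4
tcp_pos: [0.4657, 0.2995, 0.2483]
eef_rot: [-90.0, -0.0, 116.7]
contact_force: [-1.0, 0.1, -5.1]
gripper_width: 0.0175
```

```bash
python3 -c "
from h import *
to([.465,.30,.25],206.8)
for n in ('side','top','wrist'):
    s=r.get_state();p,d=capture(n);np.save(n+'3.npy',d);np.save(n+'3rgb.npy',p);np.save(n+'3s.npy',s,allow_pickle=True)
    cv2.imwrite(f'pics/{n}3.png',p[:,:,::-1] if n!='side' else cv2.resize(p[130:290,150:340,::-1],None,fx=4,fy=3.7,interpolation=cv2.INTER_CUBIC))
to([.465,.30,.25],206.8)
"
```

```text
t 6.4 tcp [0.4657 0.2995 0.2483] zyaw -153.31 F [-1.   0.1 -5.1] w 0.0175 tilt -1.0
d tool [ 0.0008 -0.0017  0.0004] turn -0.0019 j [ 53.    9.  -14.4  -0.  -66.7 -26.3]
t 6.55 tcp [0.466  0.2974 0.2483] zyaw -153.45 F [ 0.2  1.  -5.5] w 0.0179 tilt -1.0
d tool [ 0.0028 -0.0017 -0.0003] turn -0.0043 j [ 52.8   8.9 -14.5  -0.  -66.7 -26.3]
```

View pics/side3.png

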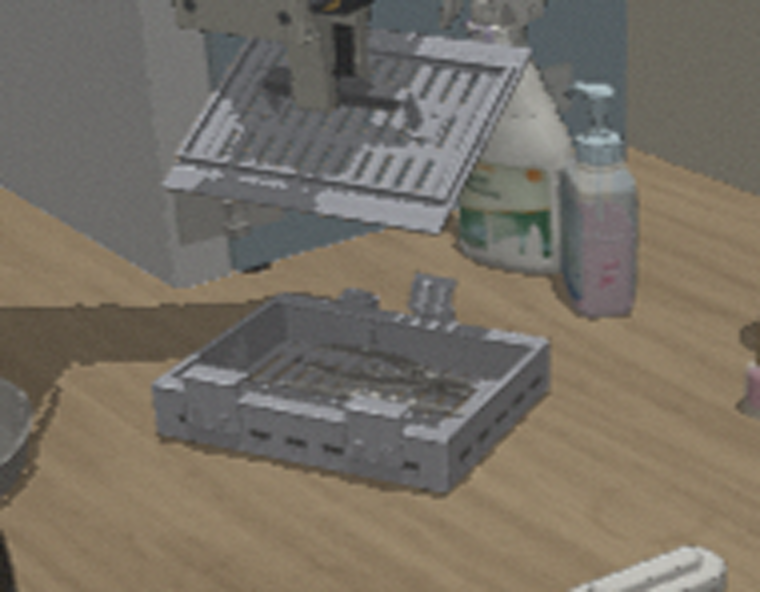

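View pics/top3.png

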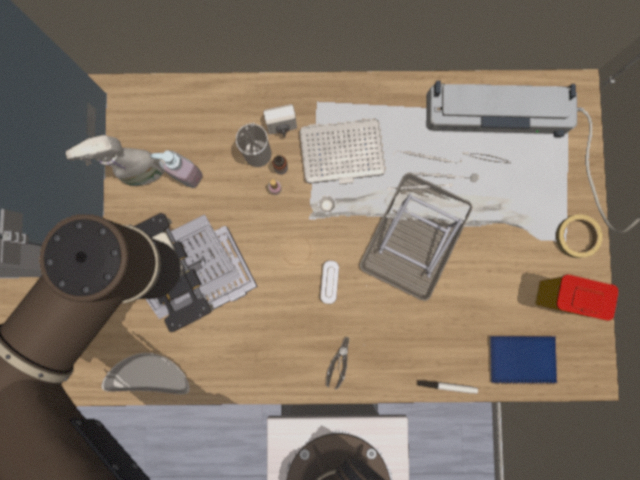

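View pics/wrist3.png

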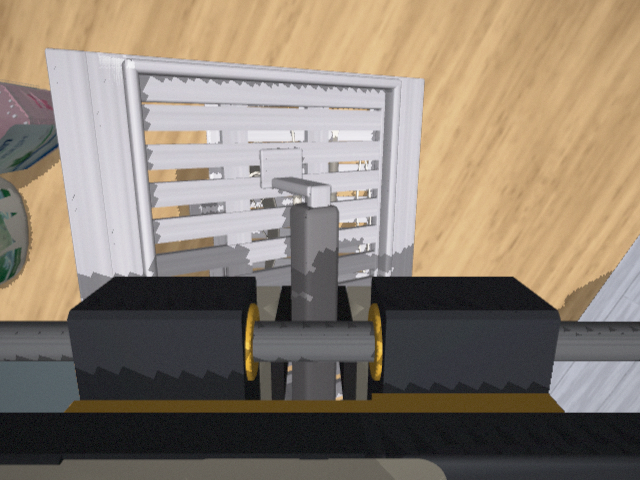

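```bash
cat > tp.py <<'E'
from h import *
def traypose(s,d,verbose=True):
    K,T=cam('wrist',s);W=world(K,T,d)
    R=Rn.from_euler("xyz",s["eef_rot"],degrees=True).as_matrix()
    L=(W-s["tcp_pos"])@R   # tool coords
    # tray-ish coords: a=-toolz (tray x), b=?tool x ; up=-tool y
    # tray y = z cross x ; compute with world: up=-ty, x=-tz => y = up × x = (-ty)×(-tz)=tx
    Q=np.stack([-L[...,2],L[...,0],-L[...,1]],-1) # x,y,z tray-like, tool at origin
    m=(d>0)&(Q[...,2]>-.12)&(Q[...,2]<.03)&(np.indices(d.shape)[0]<272)&(abs(Q[...,1])<.13)&(abs(Q[...,0])<.11)
    P=Q[m];cnt=None
    # RANSAC plane restricted to near-tilt planes
    rng=np.random.default_rng(0);best=0
    for k in range(400):
        a=P[rng.choice(len(P),3,replace=False)];n=np.cross(a[1]-a[0],a[2]-a[0]);l=np.linalg.norm(n)
        if l<1e-6: continue
        n/=l;n*=np.sign(n[2])
        if n[2]<.7: continue
        c=(abs((P-a[0])@n)<.0015).sum()
        if c>best: best=c;bn,b0=n,a[0]
    for k in range(5):
        I=P[abs((P-b0)@bn)<.0015];b0=I.mean(0);bn=np.linalg.svd(I-b0,full_matrices=False)[2][2];bn*=np.sign(bn[2])
    tilt=np.degrees(np.arctan2(-bn[0],bn[2]));roll=np.degrees(np.arctan2(bn[1],bn[2]))
    # in-plane
    ex=np.array([bn[2],0,-bn[0]]);ex/=np.linalg.norm(ex);ey=np.cross(bn,ex)
    dist=(P-b0)@bn
    pl=P[(abs(dist)<.003)];q=np.c_[(pl-b0)@ex,(pl-b0)@ey]
    # plain edge & notch edge by y bins ; far -y edge by x bins
    ys=np.arange(np.percentile(q[:,1],2)+.01,np.percentile(q[:,1],98)-.005,.005)
    lo=[];hi=[]
    for y in ys:
        t=q[abs(q[:,1]-y)<.0025,0]
        if len(t)>5: lo.append((y,np.percentile(t,.5)));hi.append((y,np.percentile(t,99.5)))
    lo=np.array(lo);hi=np.array(hi)
    yl=[]
    for x in np.arange(-.06,.061,.01):
        t=q[abs(q[:,0]-x-np.median(lo[:,1])-.075)<.004,1]
        if len(t)>5: yl.append((x,t.min()))
    yl=np.array(yl)
    o=dict(n=bn,b0=b0,ex=ex,ey=ey,tilt=tilt,roll=roll,lo=np.median(lo[:,1]),hi=np.median(hi[:,1]),yl=np.median(yl[:,1]),slo=np.polyfit(lo[:,0],lo[:,1],1)[0],shi=np.polyfit(hi[:,0],hi[:,1],1)[0],sy=np.polyfit(yl[:,0],yl[:,1],1)[0],N=len(I))
    xc=(o['lo']+o['hi'])/2
    o['top_centre']=b0+ex*xc+ey*(o['yl']+.09)
    o['origin']=o['top_centre']-.004*bn
    o['grip']=o['origin']+.030*bn
    if verbose:
        print("tilt %.2f roll %.2f N %d span x %.4f  slopes %.4f %.4f %.4f"%(tilt,roll,o['N'],o['hi']-o['lo'],o['slo'],o['shi'],o['sy']))
        print("origin rel tcp (trayx,trayy,up)",o['origin'].round(4),"grip",o['grip'].round(4))
    return o
if __name__=="__main__":
    import sys
    if len(sys.argv)>1:
        s=np.load('wrist3s.npy',allow_pickle=True).item();d=np.load('wrist3.npy')
    else: s=r.get_state();p,d=capture('wrist')
    traypose(s,d)
E
python3 tp.py old
```

```text
tilt 30.94 roll 0.14 N 50110 span x 0.1482  slopes -0.0049 -0.2225 -0.0035
origin rel tcp (trayx,trayy,up) [ 0.0151 -0.0019 -0.0357] grip [-0.0003 -0.0019 -0.01  ]
```

```bash
cat >> h.py <<'E'
C0=np.array([.4702,.3037]);YB=26.8
def tgt(xe,ze,th,yo=.0049,gx=.0003,gz=.010):
    t=np.radians(th);c,s=np.cos(np.radians(YB)),np.sin(np.radians(YB))
    x=xe+.075*np.cos(t)-.03*np.sin(t)+gx;z=ze+.075*np.sin(t)+.03*np.cos(t)+gz
    return [C0[0]+c*x-s*yo,C0[1]+s*x+c*yo,z]
def tb():
    s=r.get_state();c,q=np.cos(np.radians(YB)),np.sin(np.radians(YB));v=s["tcp_pos"][:2]-C0
    print("tcp in base",round(c*v[0]+q*v[1],4),round(-q*v[0]+c*v[1],4),s["tcp_pos"][2].round(4))
E
python3 -c "
from h import *
tb();to(tgt(-.056,.075,31),206.8)
to(tgt(-.056,.058,31),206.8)"
```

```text
tcp in base -0.0066 -0.0037 0.2483
t 6.55 tcp [0.466  0.2974 0.2483] zyaw -153.45 F [ 0.2  1.  -5.5] w 0.0179 tilt -1.0
d tool [0.0086 0.099  0.0003] turn -0.0043 j [ 52.8   8.9 -14.5  -0.  -66.7 -26.3]
t 6.55 tcp [0.466  0.2974 0.2483] zyaw -153.45 F [ 0.2  1.  -5.5] w 0.0179 tilt -1.0
d tool [0.0086 0.116  0.0003] turn -0.0043 j [ 52.8   8.9 -14.5  -0.  -66.7 -26.3]
```

{"method": "apply_moves", "body": {"deltas": [{"tx":0.003,"ty":0.02,"tz":0,"turn":-0.004,"gripper":0.005},{"tx":0.006,"ty":0.045,"tz":0,"turn":-0.004,"gripper":0.005},{"tx":0.0085,"ty":0.07,"tz":0,"turn":-0.004,"gripper":0.005},{"tx":0.0085,"ty":0.09,"tz":0,"turn":-0.004,"gripper":0.005},{"tx":0.0085,"ty":0.099,"tz":0,"turn":-0.004,"gripper":0.005}]}}

```text
time_s: 7.05
tcp_pos: [0.4617, 0.304, 0.1476]
eef_rot: [-89.8, 0.1, 116.7]
contact_force: [-0.3, -0.8, -4.1]
gripper_width: 0.0176
```

```bash
cat > look.py <<'E'
import sys
from h import *
tag=sys.argv[1];names=sys.argv[2].split(',')
for n in names:
    s=r.get_state();p,d=capture(n);np.save(f'{n}{tag}.npy',d);np.save(f'{n}{tag}s.npy',s,allow_pickle=True)
    cv2.imwrite(f'pics/{n}{tag}.png',p[:,:,::-1] if n!='side' else cv2.resize(p[150:280,170:310,::-1],None,fx=5.5,fy=4.6,interpolation=cv2.INTER_CUBIC))
    if n=='wrist':
        from tp import traypose
        traypose(s,d)
tb()
E
python3 look.py 4 side,wrist; python3 -c "
from h import *
to(tgt(-.056,.058,31),206.8)"
```

```text
tilt 30.77 roll -0.03 N 50056 span x 0.1484  slopes -0.0045 -0.2224 -0.0049
origin rel tcp (trayx,trayy,up) [ 0.0149 -0.0019 -0.0359] grip [-0.0005 -0.0019 -0.0101]
tcp in base -0.0069 0.0044 0.1484
t 7.15 tcp [0.462  0.3045 0.1484] zyaw -153.23 F [ 0.1  0.5 -3.7] w 0.0177 tilt -1.0
d tool [ 0.0005  0.0161 -0.0001] turn -0.0006 j [ 53.7  14.  -22.1  -0.  -54.  -26.9]
```

View pics/side4.png

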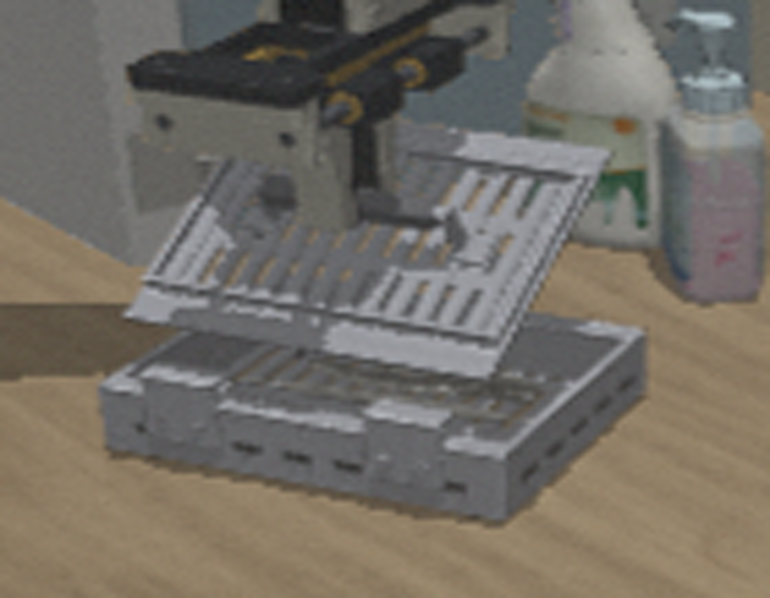

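View pics/wrist4.png

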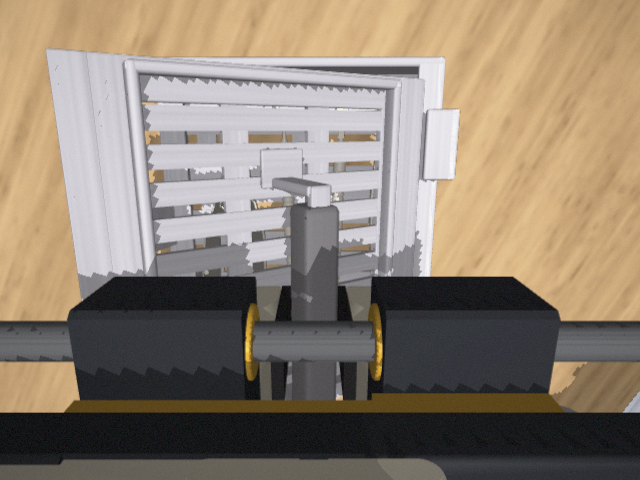

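```bash
cat > lip.py <<'E'
import sys
from h import *
tag=sys.argv[1]
s=np.load(f'wrist{tag}s.npy',allow_pickle=True).item();d=np.load(f'wrist{tag}.npy')
K,T=cam('wrist',s);W=world(K,T,d);R=Rn.from_euler("xyz",s["eef_rot"],degrees=True).as_matrix()
L=(W-s["tcp_pos"])@R
Q=np.stack([-L[...,2],L[...,0],W[...,2]],-1)
c,sn=np.cos(np.radians(YB)),np.sin(np.radians(YB));v=W[...,:2]-C0;xb=c*v[...,0]+sn*v[...,1];yb=-sn*v[...,0]+c*v[...,1]
m=(Q[...,2]>.0565)&(Q[...,2]<.064)&(xb<-.058)&(xb>-.09)&(yb<-.02)&(yb>-.09)
p=Q[m];print(len(p),"lip rel tcp min",np.percentile(p,1,0),"max",np.percentile(p,99,0),"med z",np.median(p[:,2]))
print("lip in base x",np.percentile(xb[m],[1,99]),"y",np.percentile(yb[m],[1,99]))
m=(Q[...,2]>.040)&(Q[...,2]<.050)&(xb<.06)&(xb>-.08)&(yb<-.09)&(yb>-.11)
p=Q[m];print(len(p),"rim edge rel tcp y",np.percentile(p[:,1],[1,50,99]),"base y",np.percentile(yb[m],[1,99]),"z",np.median(p[:,2]))
E
python3 lip.py 4
```

```text
2343 lip rel tcp min [-0.07510055 -0.07847665  0.05705618] max [-0.05839198 -0.04307686  0.06060488] med z 0.05902897229342699
lip in base x [-0.08294694 -0.06623887] y [-0.07433267 -0.03893084]
2718 rim edge rel tcp y [-0.10580413 -0.10298861 -0.09472107] base y [-0.10171431 -0.09059853] z 0.043812697834758635
```

```bash
python3 -c "
from h import *
for a in [(-.056,.049,31),(-.072,.0485,31)]: to(tgt(*a,yo=.0038),206.8)"
```

```text
t 7.15 tcp [0.462  0.3045 0.1484] zyaw -153.23 F [ 0.1  0.5 -3.7] w 0.0177 tilt -1.0
d tool [-0.0006  0.0251 -0.0001] turn -0.0006 j [ 53.7  14.  -22.1  -0.  -54.  -26.9]
t 7.15 tcp [0.462  0.3045 0.1484] zyaw -153.23 F [ 0.1  0.5 -3.7] w 0.0177 tilt -1.0
d tool [-0.0006  0.0256  0.0159] turn -0.0006 j [ 53.7  14.  -22.1  -0.  -54.  -26.9]
```

{"method": "apply_moves", "body": {"deltas": [{"tx":-0.0006,"ty":0.012,"tz":0,"turn":0,"gripper":0.005},{"tx":-0.0006,"ty":0.022,"tz":0,"turn":0,"gripper":0.005},{"tx":-0.0006,"ty":0.025,"tz":0,"turn":0,"gripper":0.005},{"tx":-0.0006,"ty":0.025,"tz":0.004,"turn":0,"gripper":0.005},{"tx":-0.0006,"ty":0.025,"tz":0.007,"turn":0,"gripper":0.005}]}}

```text
time_s: 7.65
tcp_pos: [0.4561, 0.302, 0.1245]
eef_rot: [-90.0, 0.0, 116.8]
contact_force: [-0.5, 0.1, -4.5]
gripper_width: 0.0176
```

```bash
python3 look.py 5 side,wrist; python3 lip.py 5; python3 -c "
from h import *
to(tgt(-.072,.0485,31,yo=.0038),206.8)"
```

```text
tilt 30.87 roll 0.04 N 50118 span x 0.1558  slopes -0.2599 -0.2202 -0.0051
origin rel tcp (trayx,trayy,up) [ 0.0118 -0.0018 -0.0377] grip [-0.0036 -0.0018 -0.012 ]
tcp in base -0.0135 0.0049 0.1248
3736 lip rel tcp min [-0.06916743 -0.08858049  0.05658514] max [-0.04438344 -0.02798007  0.06046823] med z 0.058727396509589316
lip in base x [-0.08291111 -0.05813362] y [-0.0837653  -0.02316467]
3892 rim edge rel tcp y [-0.10642157 -0.10346752 -0.09552703] base y [-0.10156911 -0.09071854] z 0.043782508813826906
t 7.75 tcp [0.456  0.302  0.1248] zyaw -153.14 F [ 0.2  0.8 -3.9] w 0.0175 tilt -1.0
d tool [-0.0011  0.0019  0.0094] turn 0.001 j [ 54.1  14.8 -24.6  -0.  -50.5 -27.2]
```

View pics/side5.png

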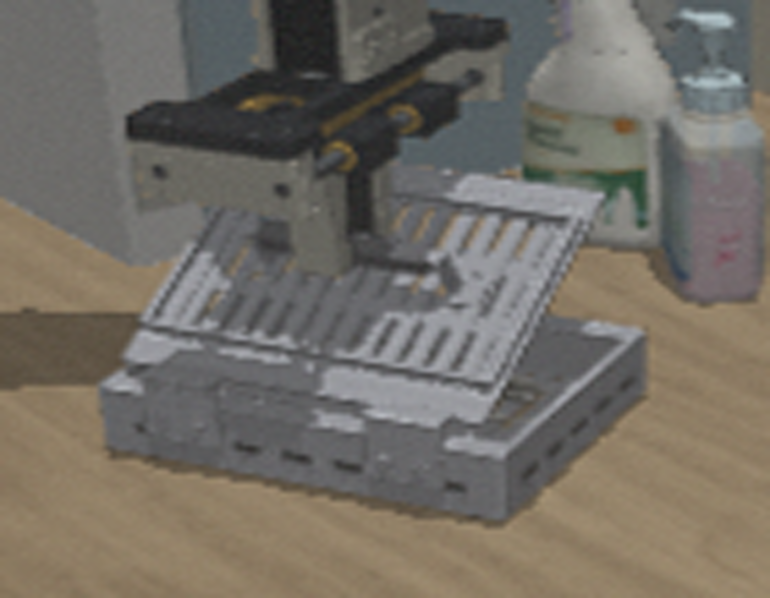

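View pics/wrist5.png

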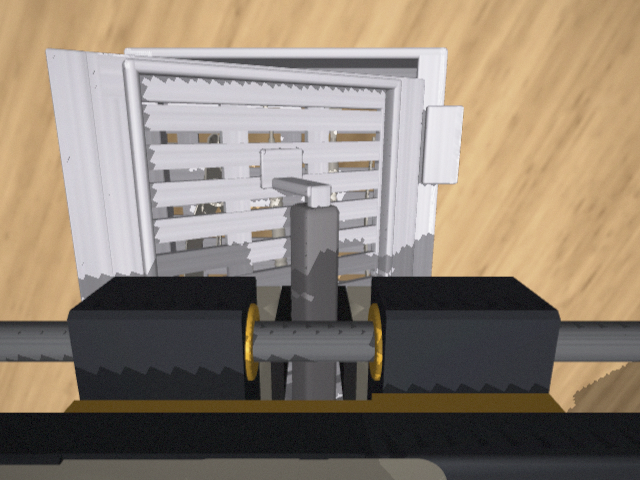

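{"method": "apply_moves", "body": {"deltas": [{"tx":-0.0014,"ty":0.001,"tz":0.002,"turn":0.001,"gripper":0.005},{"tx":-0.0014,"ty":0.002,"tz":0.005,"turn":0.001,"gripper":0.005},{"tx":-0.0014,"ty":0.0025,"tz":0.008,"turn":0.001,"gripper":0.005},{"tx":-0.0014,"ty":0.0025,"tz":0.01,"turn":0.001,"gripper":0.005},{"tx":-0.0014,"ty":0.0025,"tz":0.01,"turn":0.001,"gripper":0.005}]}}

```text
time_s: 8.25
tcp_pos: [0.4477, 0.2962, 0.1218]
eef_rot: [-90.0, -0.0, 116.8]
contact_force: [1.0, 0.3, -5.7]
gripper_width: 0.0178
```

```bash
python3 look.py 6 side,wrist; python3 lip.py 6; python3 -c "
from h import *
to(tgt(-.072,.0485,31,yo=.0038),206.8)"
```

```text
tilt 31.78 roll 0.08 N 48918 span x 0.1439  slopes -0.1850 -0.2445 -0.0033
origin rel tcp (trayx,trayy,up) [ 0.0173 -0.002  -0.0344] grip [ 0.0015 -0.0019 -0.0089]
tcp in base -0.0233 0.0034 0.1217
3510 lip rel tcp min [-0.05950114 -0.09030069  0.05658903] max [-0.03891075 -0.02760275  0.06056394] med z 0.05884580014214605
lip in base x [-0.08290553 -0.06231792] y [-0.08688831 -0.02419056]
3767 rim edge rel tcp y [-0.10513266 -0.1022163  -0.09391589] base y [-0.10172545 -0.09050148] z 0.043804531886042386
t 8.35 tcp [0.4479 0.2963 0.1217] zyaw -153.21 F [ 0.3  0.  -5.5] w 0.0176 tilt -1.0
d tool [ 0.0004 -0.0011 -0.0004] turn -0.0002 j [ 54.4  14.2 -26.   -0.  -49.8 -27.6]
```

View pics/wrist6.png

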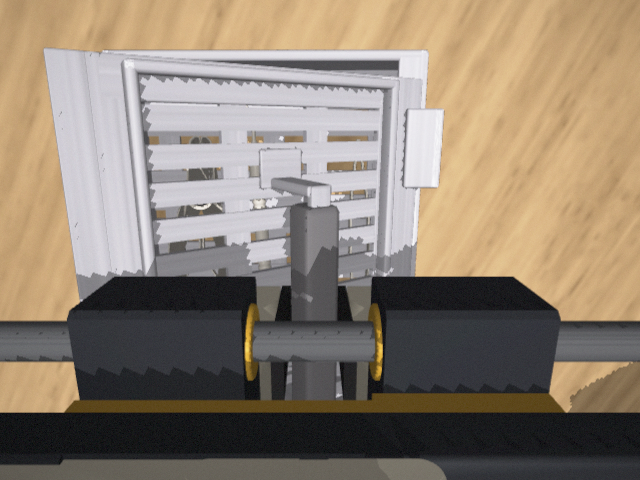

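```bash
python3 -c "
from h import *
for th in (28,24,20,16,12): to(tgt(-.0735,.0465,th,yo=.0035),206.8)" | grep d\ tool
```

```text
d tool [ 0.0001  0.0035 -0.0022] turn -0.0002 j [ 54.4  14.2 -26.   -0.  -49.8 -27.6]
d tool [ 0.0001  0.0073 -0.0064] turn -0.0002 j [ 54.4  14.2 -26.   -0.  -49.8 -27.6]
d tool [ 0.0001  0.0114 -0.0103] turn -0.0002 j [ 54.4  14.2 -26.   -0.  -49.8 -27.6]
d tool [ 0.0001  0.0157 -0.0139] turn -0.0002 j [ 54.4  14.2 -26.   -0.  -49.8 -27.6]
d tool [ 0.0001  0.0203 -0.0172] turn -0.0002 j [ 54.4  14.2 -26.   -0.  -49.8 -27.6]
```

{"method": "apply_moves", "body": {"deltas": [{"tx":0,"ty":0.0035,"tz":-0.001,"turn":0,"gripper":0.005},{"tx":0,"ty":0.006,"tz":-0.004,"turn":0,"gripper":0.005},{"tx":0,"ty":0.009,"tz":-0.007,"turn":0,"gripper":0.005},{"tx":0,"ty":0.0115,"tz":-0.01,"turn":0,"gripper":0.005},{"tx":0,"ty":0.0115,"tz":-0.01,"turn":0,"gripper":0.005}]}}

```text
time_s: 8.85
tcp_pos: [0.4571, 0.3009, 0.1097]
eef_rot: [-90.0, 0.0, 116.8]
contact_force: [0.2, 0.8, -3.5]
gripper_width: 0.0166
```

```bash
python3 look.py 7 side,wrist; python3 lip.py 7; python3 -c "
from h import *
to(tgt(-.0735,.0465,16,yo=.0035),206.8)"
```

```text
tilt 20.42 roll 0.07 N 49247 span x 0.1461  slopes -0.1911 -0.0248 0.0018
origin rel tcp (trayx,trayy,up) [ 0.0111 -0.0018 -0.0394] grip [ 0.0006 -0.0018 -0.0113]
tcp in base -0.0135 0.0032 0.1098
3511 lip rel tcp min [-0.06945232 -0.07977719  0.05711835] max [-0.04469277 -0.03684046  0.06180455] med z 0.05906805747441346
lip in base x [-0.08288497 -0.05812815] y [-0.07648214 -0.03354534]
4528 rim edge rel tcp y [-0.10480699 -0.10176712 -0.09389014] base y [-0.10156088 -0.09058848] z 0.04377864762417867
t 8.95 tcp [0.4567 0.3005 0.1098] zyaw -153.23 F [ 0.9 -0.3 -3.9] w 0.0166 tilt -1.0
d tool [ 0.0003  0.0038 -0.0041] turn -0.0006 j [ 53.9  15.9 -25.5  -0.  -48.7 -27.1]
```

View pics/side7.png

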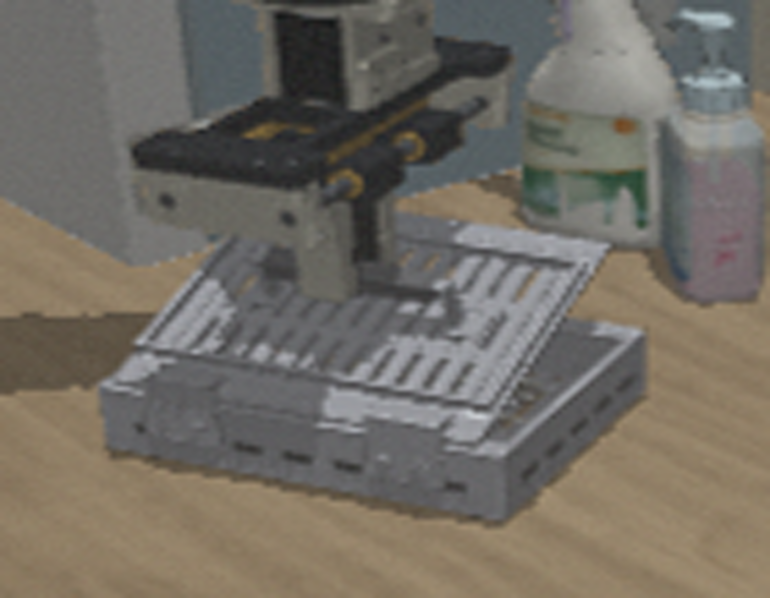

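View pics/wrist7.png

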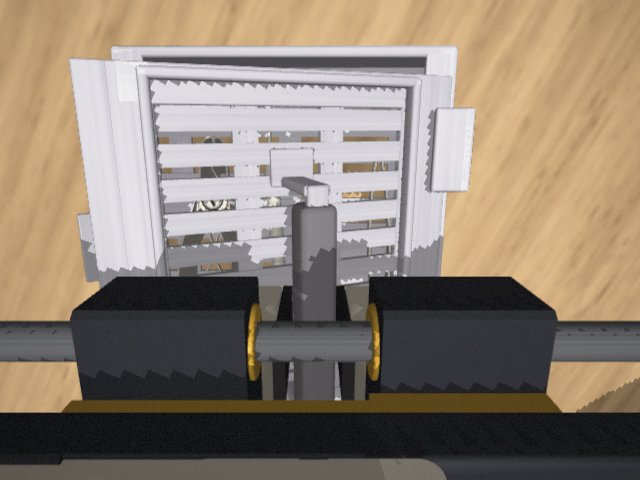

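```bash
python3 -c "
from h import *
for th in (17,14,11,9,8): to(tgt(-.0743,.0458,th,yo=.0033,gx=0,gz=.011),206.8)" | grep d\ tool
```

```text
d tool [ 0.0001  0.0024 -0.0022] turn -0.0006 j [ 53.9  15.9 -25.5  -0.  -48.7 -27.1]
d tool [ 0.0001  0.0058 -0.0047] turn -0.0006 j [ 53.9  15.9 -25.5  -0.  -48.7 -27.1]
d tool [ 0.0001  0.0093 -0.0071] turn -0.0006 j [ 53.9  15.9 -25.5  -0.  -48.7 -27.1]
d tool [ 0.0001  0.0117 -0.0086] turn -0.0006 j [ 53.9  15.9 -25.5  -0.  -48.7 -27.1]
d tool [ 0.0001  0.0129 -0.0093] turn -0.0006 j [ 53.9  15.9 -25.5  -0.  -48.7 -27.1]
```

{"method": "apply_moves", "body": {"deltas": [{"tx":0,"ty":0.0025,"tz":-0.002,"turn":0,"gripper":0.005},{"tx":0,"ty":0.006,"tz":-0.0045,"turn":0,"gripper":0.005},{"tx":0,"ty":0.0095,"tz":-0.007,"turn":0,"gripper":0.005},{"tx":0,"ty":0.012,"tz":-0.0086,"turn":0,"gripper":0.005},{"tx":0,"ty":0.013,"tz":-0.0093,"turn":0,"gripper":0.005}]}}

```text
time_s: 9.45
tcp_pos: [0.4652, 0.3049, 0.0968]
eef_rot: [-90.0, 0.0, 116.8]
contact_force: [-1.2, 0.4, -3.3]
gripper_width: 0.0141
```

```bash
python3 look.py 8 side,wrist,top; python3 lip.py 8; python3 -c "
from h import *
to(tgt(-.0743,.0458,2,yo=.0033,gx=0,gz=.011),206.8)"
```

```text
tilt 3.32 roll -0.05 N 48111 span x 0.1432  slopes -0.1646 0.0772 0.0033
origin rel tcp (trayx,trayy,up) [ 0.0038 -0.0016 -0.0443] grip [ 0.002  -0.0016 -0.0144]
tcp in base -0.004 0.0034 0.0971
3941 lip rel tcp min [-0.07861108 -0.07781408  0.05696202] max [-0.05397657 -0.04149798  0.06053186] med z 0.05902387311945212
lip in base x [-0.08277427 -0.05813582] y [-0.07449825 -0.03818807]
5218 rim edge rel tcp y [-0.10499274 -0.10174463 -0.09398252] base y [-0.1017014  -0.09067219] z 0.0437876124185113
t 9.6 tcp [0.4651 0.3049 0.0971] zyaw -153.22 F [ 0.1 -0.6 -4.1] w 0.0141 tilt -1.0
d tool [-0.0001  0.0077 -0.0036] turn -0.0003 j [ 53.4  17.5 -25.1  -0.  -47.4 -26.6]
```

View pics/side8.png

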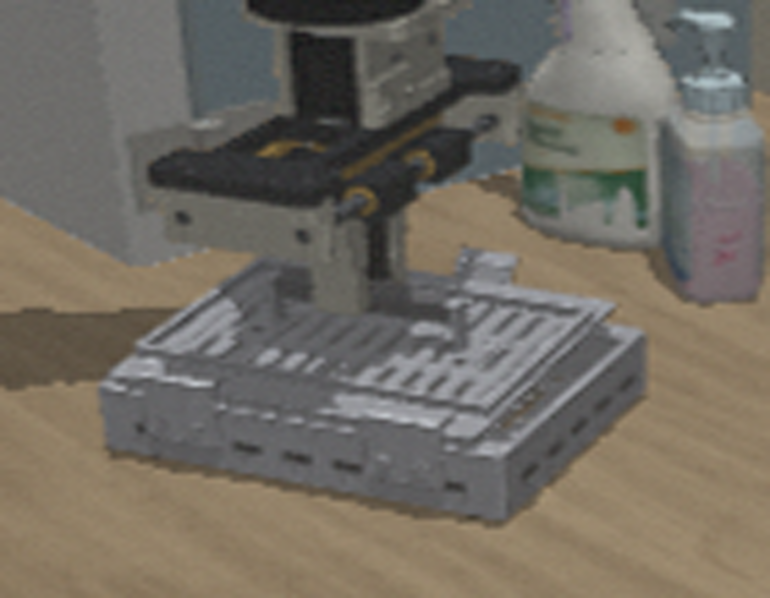

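View pics/wrist8.png

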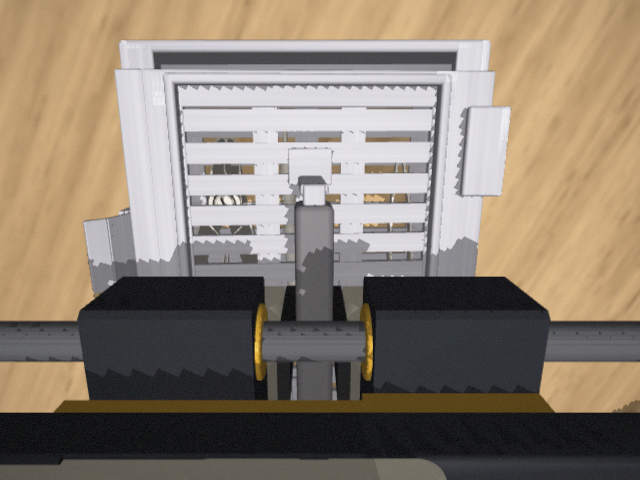

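View pics/top8.png

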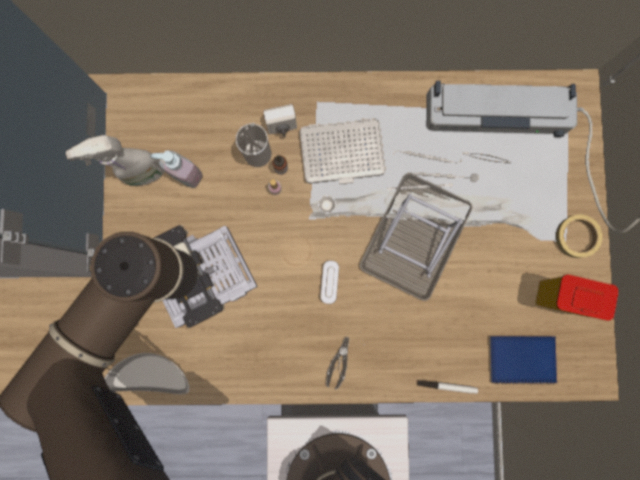

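{"method": "apply_moves", "body": {"deltas": [{"tx":0,"ty":0,"tz":-0.0015,"turn":0,"gripper":0.005},{"tx":0,"ty":0.001,"tz":-0.0025,"turn":0,"gripper":0.005},{"tx":0,"ty":0.002,"tz":-0.003,"turn":0,"gripper":0.005},{"tx":0,"ty":0.0035,"tz":-0.003,"turn":0,"gripper":0.005},{"tx":0,"ty":0.0045,"tz":-0.003,"turn":0,"gripper":0.005}], "newtons": 30}}

```text
time_s: 10.1
tcp_pos: [0.4683, 0.3066, 0.0934]
eef_rot: [-90.1, 0.0, 116.8]
contact_force: [-2.9, -2.3, 5.9]
gripper_width: 0.0138
```

```bash
python3 look.py 9 wrist; python3 lip.py 9; python3 -c "
from h import *
to(tgt(-.0743,.0458,2,yo=.0033,gx=0,gz=.011),206.8)"
```

```text
tilt 4.03 roll 0.16 N 49445 span x 0.1462  slopes -0.0923 0.0954 0.0006
origin rel tcp (trayx,trayy,up) [ 0.0025 -0.0018 -0.0443] grip [ 0.0004 -0.0017 -0.0144]
tcp in base -0.0004 0.0034 0.0933
3992 lip rel tcp min [-0.08238391 -0.07776299  0.05710693] max [-0.06570602 -0.04284312  0.06053554] med z 0.05904768941701333
lip in base x [-0.08274947 -0.06606914] y [-0.07433428 -0.0394142 ]
5465 rim edge rel tcp y [-0.10512581 -0.10185547 -0.09395256] base y [-0.10169242 -0.09052341] z 0.04380729172855419
t 10.15 tcp [0.4683 0.3066 0.0933] zyaw -153.19 F [-1.7 -2.1  2.7] w 0.0135 tilt -1.0
d tool [-0.0001  0.0039 -0.    ] turn 0.0001 j [ 53.3  18.1 -25.    0.  -46.9 -26.5]
```

View pics/wrist9.png

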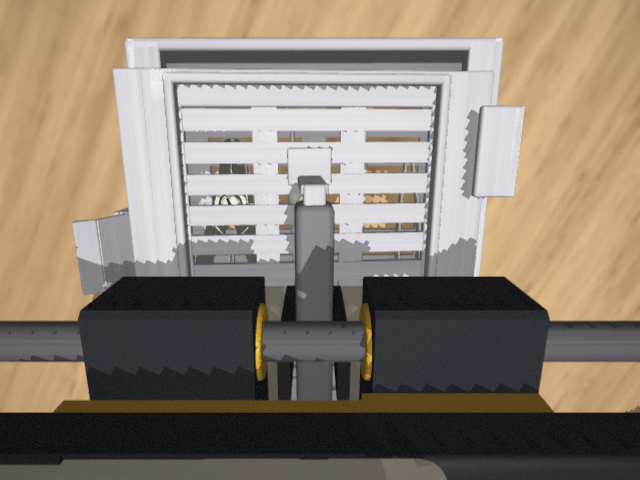

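{"method": "apply_moves", "body": {"deltas": [{"tx":0,"ty":0.001,"tz":0,"turn":0,"gripper":0.005},{"tx":0,"ty":0.002,"tz":0,"turn":0,"gripper":0.005},{"tx":0,"ty":0.002,"tz":0,"turn":0,"gripper":0.005}], "newtons": 40}}

```text
time_s: 10.45
tcp_pos: [0.4686, 0.3067, 0.0923]
eef_rot: [-90.1, -0.0, 116.8]
contact_force: [-4.2, -2.4, 12.1]
gripper_width: 0.0138
```

```bash
python3 look.py 10 wrist;  python3 -c "
from h import *
to(tgt(-.0743,.0458,2,yo=.0033,gx=0,gz=.011),206.8)
s=np.load('wrist10s.npy',allow_pickle=True).item();d=np.load('wrist10.npy')
K,T=cam('wrist',s);W=world(K,T,d)
c,sn=np.cos(np.radians(YB)),np.sin(np.radians(YB));v=W[...,:2]-C0;xb=c*v[...,0]+sn*v[...,1];yb=-sn*v[...,0]+c*v[...,1];z=W[...,2]
rows=np.indices(d.shape)[0]<272
for y in (-.08,-.07,-.06,-.05):
    m=rows&(abs(yb-y)<.004)&(z>.048)&(z<.075);print('tray',y,np.percentile(xb[m],[.5,99.5]),np.median(z[m&(xb>.062)]),np.median(z[m&(xb<-.056)&(z<.056)]))
for y in (-.098,-.095):
    m=rows&(abs(yb-y)<.002)&(z>.038)&(z<.048);print('base',y,np.percentile(xb[m],[.5,99.5]))
m=rows&(xb>.06)&(xb<.1)&(yb>-.04)&(z>.047)&(z<.08)
print('catch pts',m.sum(),[ (round(float(a),4),round(float(b),4),round(float(e),4)) for a,b,e in zip(xb[m][::60],yb[m][::60],z[m][::60])][:40])
"
```

```text
tilt 3.20 roll 0.15 N 49492 span x 0.1461  slopes -0.1093 0.0986 0.0007
origin rel tcp (trayx,trayy,up) [ 0.0021 -0.0017 -0.0443] grip [ 0.0004 -0.0016 -0.0144]
tcp in base -0.0001 0.0034 0.0924
t 10.5 tcp [0.4686 0.3067 0.0924] zyaw -153.18 F [-3.9 -2.3 12.1] w 0.0136 tilt -1.0
d tool [-0.0001  0.003   0.0003] turn 0.0004 j [ 53.3  18.1 -25.    0.1 -46.7 -26.5]
tray -0.08 [-0.07221662  0.07456947] 0.056230205138517925 0.04873151418879866
tray -0.07 [-0.08193497  0.07449342] 0.0562311006282003 0.04885539636383876
tray -0.06 [-0.08220099  0.0746833 ] 0.0562357342394843 0.04880264043253915
tray -0.05 [-0.08227003  0.07458892] 0.05620122195430982 0.048809834316586545
base -0.098 [-0.07702517  0.07452212]
base -0.095 [-0.07774494  0.07504737]
catch pts 6397 [(0.0737, -0.0398, 0.0554), (0.0746, -0.0392, 0.0564), (0.0655, -0.0385, 0.0544), (0.0711, -0.0381, 0.0573), (0.0618, -0.0376, 0.0569), (0.0686, -0.0367, 0.0566), (0.0747, -0.036, 0.0571), (0.0657, -0.0355, 0.0569), (0.0726, -0.0344, 0.0554), (0.0634, -0.0341, 0.0558), (0.0689, -0.0332, 0.0556), (0.0624, -0.0327, 0.0552), (0.0603, -0.0323, 0.0554), (0.0847, -0.0309, 0.0526), (0.0838, -0.0303, 0.0519), (0.0799, -0.0312, 0.0586), (0.0807, -0.031, 0.0597), (0.0818, -0.0315, 0.0642), (0.061, -0.0298, 0.0554), (0.0666, -0.0297, 0.0572), (0.0768, -0.0288, 0.0548), (0.0846, -0.0307, 0.0661), (0.0643, -0.0285, 0.0557), (0.0799, -0.0287, 0.0585), (0.0892, -0.0309, 0.0707), (0.0719, -0.0279, 0.0569), (0.0843, -0.0296, 0.0662), (0.0641, -0.0274, 0.0565), (0.0795, -0.0277, 0.0596), (0.0901, -0.0298, 0.0708), (0.0728, -0.0267, 0.057), (0.0848, -0.0285, 0.067), (0.0654, -0.026, 0.0558), (0.0806, -0.0268, 0.0611), (0.0916, -0.0287, 0.0712), (0.0746, -0.0251, 0.056), (0.0857, -0.0275, 0.0679), (0.0668, -0.0247, 0.0557), (0.0817, -0.0254, 0.0608), (0.0921, -0.0277, 0.0719)]
```

```bash
python3 -c "
from h import *
for t in (7,8,9,10):
    s=np.load(f'wrist{t}s.npy',allow_pickle=True).item();d=np.load(f'wrist{t}.npy')
    K,T=cam('wrist',s);W=world(K,T,d)
    c,sn=np.cos(np.radians(YB)),np.sin(np.radians(YB));v=W[...,:2]-C0;xb=c*v[...,0]+sn*v[...,1];yb=-sn*v[...,0]+c*v[...,1];z=W[...,2]
    m=(xb>.07)&(xb<.1)&(yb>-.035)&(yb<.0)&(z>.0605)&(z<.073)&(np.indices(d.shape)[0]<275)
    if m.sum()<30: print(t,m.sum());continue
    p=np.polyfit(z[m],xb[m],1);print(t,m.sum(),'x at z=.062,.066,.07',np.polyval(p,[.062,.066,.07]).round(4),'y',np.percentile(yb[m],[1,99]).round(4))
"
```

```text
7 505 x at z=.062,.066,.07 [0.0752 0.0778 0.0804] y [-0.0314 -0.0045]
8 2266 x at z=.062,.066,.07 [0.073  0.0761 0.0791] y [-0.0316 -0.0065]
9 2573 x at z=.062,.066,.07 [0.0788 0.0826 0.0863] y [-0.0315 -0.0076]
10 2652 x at z=.062,.066,.07 [0.0804 0.0843 0.0883] y [-0.0315 -0.0076]
```

{"method": "apply_moves", "body": {"deltas": [{"tx":0,"ty":0.001,"tz":0.0008,"turn":0,"gripper":0.005},{"tx":0,"ty":0.002,"tz":0.0008,"turn":0,"gripper":0.005},{"tx":0,"ty":0.002,"tz":0.0008,"turn":0,"gripper":0.005}], "newtons": 40}}

```text
time_s: 10.8
tcp_pos: [0.4687, 0.3069, 0.0917]
eef_rot: [-90.2, -0.0, 116.9]
contact_force: [-5.0, -4.1, 20.7]
gripper_width: 0.0141
```

```bash
cat > chk.py <<'E'
import sys
from h import *
t=sys.argv[1]
s=np.load(f'wrist{t}s.npy',allow_pickle=True).item();d=np.load(f'wrist{t}.npy')
K,T=cam('wrist',s);W=world(K,T,d)
c,sn=np.cos(np.radians(YB)),np.sin(np.radians(YB));v=W[...,:2]-C0;xb=c*v[...,0]+sn*v[...,1];yb=-sn*v[...,0]+c*v[...,1];z=W[...,2]
rows=np.indices(d.shape)[0]<272
m=(xb>.07)&(xb<.1)&(yb>-.035)&(yb<.0)&(z>.0605)&(z<.073)&(np.indices(d.shape)[0]<275)
p=np.polyfit(z[m],xb[m],1);print('catch x at z=.062,.066,.07',np.polyval(p,[.062,.066,.07]).round(4))
for y in (-.08,-.07):
    m=rows&(abs(yb-y)<.004)&(z>.045)&(z<.075);print('tray',y,'xmax',np.percentile(xb[m],99.5).round(4),'ztop key edge',np.median(z[m&(xb>.062)]).round(4),'plain',np.median(z[m&(xb<-.056)&(xb>-.0645)&(z<.056)]).round(4))
m=rows&(abs(yb+.0965)<.003)&(z>.038)&(z<.048);print('base',np.percentile(xb[m],[.5,99.5]).round(4),'rim z +x/-x',np.median(z[m&(xb>.03)]).round(4),np.median(z[m&(xb<-.03)]).round(4))
print(s['contact_force'].round(1),s['tcp_pos'].round(4),s['time_s'])
E
python3 look.py 11 wrist;python3 chk.py 11; python3 chk.py 10
```

```text
tilt 2.68 roll 0.15 N 49492 span x 0.1463  slopes -0.0993 0.1015 0.0325
origin rel tcp (trayx,trayy,up) [ 0.0017 -0.0018 -0.0443] grip [ 0.0003 -0.0017 -0.0143]
tcp in base 0.0001 0.0035 0.0917
catch x at z=.062,.066,.07 [0.0813 0.0853 0.0894]
tray -0.08 xmax 0.0746 ztop key edge 0.0552 plain 0.0486
tray -0.07 xmax 0.0745 ztop key edge 0.0552 plain 0.0487
base [-0.0774  0.0749] rim z +x/-x 0.0438 0.0438
[-5.  -4.1 20.7] [0.4687 0.3069 0.0917] 10.8
catch x at z=.062,.066,.07 [0.0804 0.0843 0.0883]
tray -0.08 xmax 0.0746 ztop key edge 0.0562 plain 0.0488
tray -0.07 xmax 0.0745 ztop key edge 0.0562 plain 0.0488
base [-0.0775  0.0748] rim z +x/-x 0.0438 0.0438
[-4.2 -2.4 12.1] [0.4686 0.3067 0.0923] 10.45
```

{"method": "apply_moves", "body": {"deltas": [{"tx":0,"ty":-0.001,"tz":0.001,"turn":0,"gripper":0.005},{"tx":0,"ty":-0.002,"tz":0.0025,"turn":0,"gripper":0.005},{"tx":0,"ty":-0.001,"tz":0.003,"turn":0,"gripper":0.005},{"tx":0,"ty":0,"tz":0.003,"turn":0,"gripper":0.005}], "newtons": 40}}

```text
time_s: 11.25
tcp_pos: [0.4656, 0.3057, 0.0895]
eef_rot: [-90.2, -0.0, 116.8]
contact_force: [3.5, 0.3, 4.7]
gripper_width: 0.0134
```

```bash
python3 look.py 12 wrist;python3 chk.py 12
```

```text
tilt 1.06 roll 0.16 N 48194 span x 0.1439  slopes -0.1404 0.0576 0.1068
origin rel tcp (trayx,trayy,up) [ 0.0021 -0.0018 -0.0442] grip [ 0.0016 -0.0017 -0.0142]
tcp in base -0.0031 0.0038 0.0891
catch x at z=.062,.066,.07 [0.0763 0.0797 0.083 ]
tray -0.08 xmax 0.0707 ztop key edge 0.051 plain 0.0489
tray -0.07 xmax 0.0706 ztop key edge 0.051 plain 0.0489
base [-0.0775  0.0751] rim z +x/-x 0.0438 0.0438
[3.5 0.3 4.7] [0.4656 0.3057 0.0895] 11.25
```

{"method": "apply_moves", "body": {"deltas": [{"tx":0,"ty":0.001,"tz":-0.0005,"turn":0,"gripper":0.005},{"tx":0,"ty":0.002,"tz":-0.001,"turn":0,"gripper":0.005},{"tx":0,"ty":0.0025,"tz":-0.001,"turn":0,"gripper":0.005},{"tx":0,"ty":0.0025,"tz":-0.001,"turn":0,"gripper":0.005}], "newtons": 40}}

```text
time_s: 11.7
tcp_pos: [0.4662, 0.3059, 0.0877]
eef_rot: [-90.1, -0.0, 116.8]
contact_force: [-1.0, -0.3, 13.9]
gripper_width: 0.0136
```

```bash
python3 look.py 13 wrist,side;python3 chk.py 13
```

```text
tilt -0.14 roll 0.16 N 48140 span x 0.1442  slopes -0.1388 -0.0145 0.0014
origin rel tcp (trayx,trayy,up) [ 0.0014 -0.0143 -0.044 ] grip [ 0.0015 -0.0142 -0.014 ]
tcp in base -0.0026 0.0038 0.0877
catch x at z=.062,.066,.07 [0.0733 0.0762 0.0791]
tray -0.08 xmax 0.0708 ztop key edge 0.048 plain 0.0486
tray -0.07 xmax 0.0708 ztop key edge 0.048 plain 0.0485
base [-0.0774  0.075 ] rim z +x/-x 0.0438 0.0438
[-1.  -0.3 13.9] [0.4662 0.3059 0.0877] 11.7
```

View pics/wrist13.png

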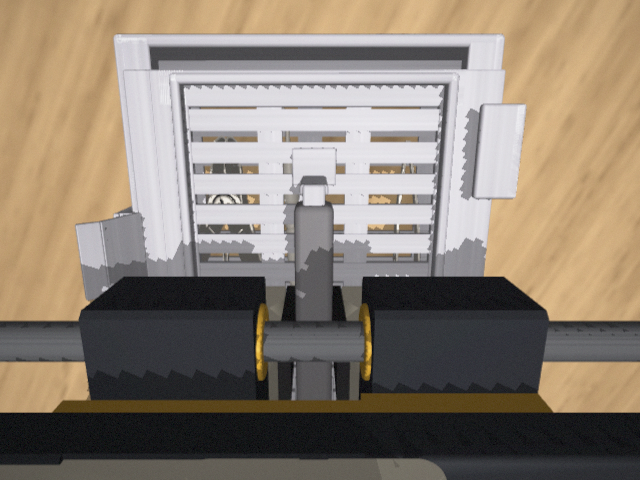

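View pics/side13.png

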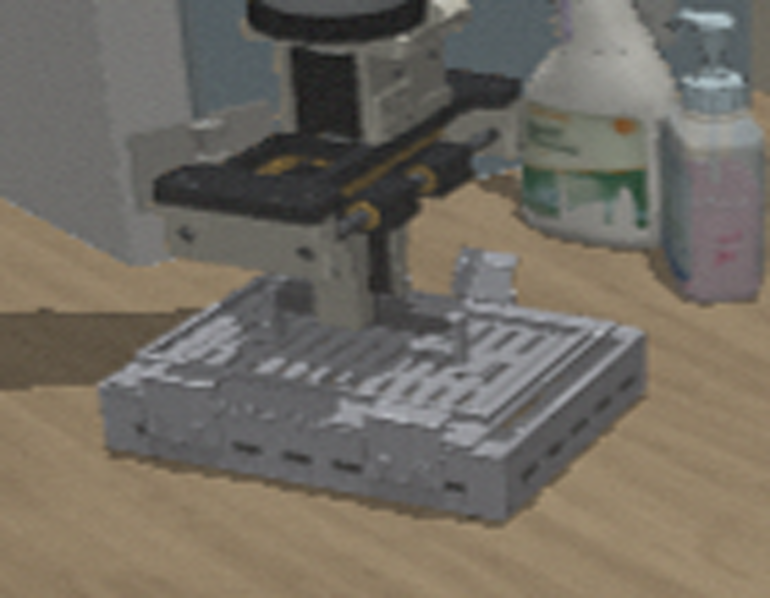

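{"method": "apply_moves", "body": {"deltas": [{"tx":0,"ty":-0.0015,"tz":0,"turn":0,"gripper":0.005},{"tx":0,"ty":-0.0025,"tz":-0.001,"turn":0,"gripper":0.005},{"tx":0,"ty":-0.0025,"tz":-0.002,"turn":0,"gripper":0.005},{"tx":0,"ty":-0.0025,"tz":-0.002,"turn":0,"gripper":0.005}], "newtons": 40}}

```text
time_s: 12.2
tcp_pos: [0.4666, 0.3056, 0.088]
eef_rot: [-89.9, 0.0, 116.8]
contact_force: [-0.9, 1.8, -1.0]
gripper_width: 0.0134
```

```bash
python3 look.py 14 wrist;python3 chk.py 14
```

```text
tilt 0.24 roll 0.14 N 48078 span x 0.1440  slopes -0.1355 -0.0103 0.0098
origin rel tcp (trayx,trayy,up) [ 0.0014 -0.0136 -0.0441] grip [ 0.0013 -0.0135 -0.0141]
tcp in base -0.0024 0.0033 0.0881
catch x at z=.062,.066,.07 [0.0733 0.0762 0.0791]
tray -0.08 xmax 0.0708 ztop key edge 0.0483 plain 0.0485
tray -0.07 xmax 0.0707 ztop key edge 0.0483 plain 0.0486
base [-0.0776  0.0749] rim z +x/-x 0.0438 0.0438
[-0.9  1.8 -1. ] [0.4666 0.3056 0.088 ] 12.2
```

{"method": "apply_moves", "body": {"deltas": [{"tx":0,"ty":0,"tz":-0.0015,"turn":0,"gripper":0.005},{"tx":0,"ty":0,"tz":-0.0025,"turn":0,"gripper":0.005},{"tx":0,"ty":0,"tz":-0.0025,"turn":0,"gripper":0.005}], "newtons": 40}}

```text
time_s: 12.55
tcp_pos: [0.4691, 0.3065, 0.0883]
eef_rot: [-89.9, 0.0, 116.8]
contact_force: [-0.7, -1.1, -2.8]
gripper_width: 0.0137
```

```bash
python3 look.py 15 wrist;python3 chk.py 15
```

```text
tilt 0.43 roll 0.11 N 48334 span x 0.1452  slopes -0.0921 -0.0637 0.0299
origin rel tcp (trayx,trayy,up) [ 0.0008 -0.0131 -0.0441] grip [ 0.0005 -0.0131 -0.0141]
tcp in base 0.0004 0.0031 0.0884
catch x at z=.062,.066,.07 [0.0733 0.0762 0.0791]
tray -0.08 xmax 0.0733 ztop key edge 0.049 plain 0.0482
tray -0.07 xmax 0.0734 ztop key edge 0.0489 plain 0.0482
base [-0.0775  0.0751] rim z +x/-x 0.0438 0.0438
[-0.7 -1.1 -2.8] [0.4691 0.3065 0.0883] 12.55
```

{"method": "apply_moves", "body": {"deltas": [{"tx":0,"ty":0,"tz":0,"turn":0,"gripper":0.02},{"tx":0,"ty":0,"tz":0,"turn":0,"gripper":0.028},{"tx":0,"ty":0,"tz":0,"turn":0,"gripper":0.03},{"tx":0,"ty":-0.015,"tz":0,"turn":0,"gripper":0.03},{"tx":0,"ty":-0.04,"tz":0,"turn":0,"gripper":0.03}]}}

```text
time_s: 13.1
tcp_pos: [0.4688, 0.3065, 0.128]
eef_rot: [-89.8, 0.1, 116.8]
contact_force: [0.2, 0.2, -0.6]
gripper_width: 0.0304
```

{"method": "apply_moves", "body": {"deltas": [{"tx":0,"ty":-0.04,"tz":0,"turn":0,"gripper":0.03},{"tx":0,"ty":-0.08,"tz":0,"turn":0,"gripper":0.03},{"tx":0,"ty":-0.12,"tz":0,"turn":0,"gripper":0.03},{"tx":-0.05,"ty":-0.13,"tz":0,"turn":0,"gripper":0.03},{"tx":-0.1,"ty":-0.13,"tz":0,"turn":0,"gripper":0.03}]}}

```text
time_s: 13.6
tcp_pos: [0.5152, 0.2195, 0.2621]
eef_rot: [-90.3, -0.1, 117.0]
contact_force: [0.7, 0.7, -0.3]
gripper_width: 0.03
```

```bash
cp h.py h2.py; python3 - <<'E'
from h import *
for n in ('side','top','wrist'):
    s=r.get_state();p,d=capture(n);np.save(n+'20.npy',d);np.save(n+'20s.npy',s,allow_pickle=True)
    cv2.imwrite(f'pics/{n}20.png',p[:,:,::-1] if n!='side' else cv2.resize(p[150:280,170:310,::-1],None,fx=5.5,fy=4.6,interpolation=cv2.INTER_CUBIC))
tb();to([.46,.3,.2],206.8)
E
```

```text
tcp in base 0.0007 -0.098 0.2594
t 13.75 tcp [0.515  0.2166 0.2594] zyaw -153.42 F [ 0.4 -0.  -0.3] w 0.0302 tilt -1.0
d tool [0.0992 0.0594 0.0119] turn -0.0039 j [ 42.9   9.  -12.9   0.  -68.1 -16.3]
```

View pics/side20.png

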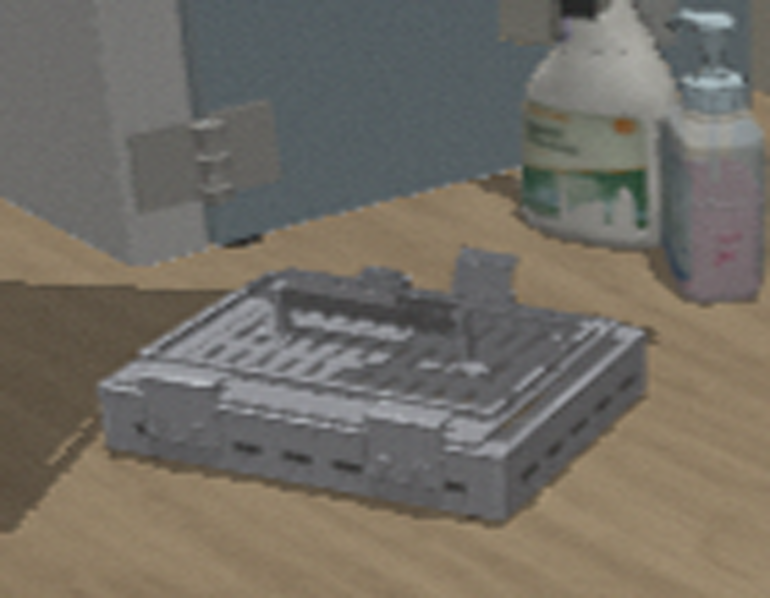

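View pics/wrist20.png

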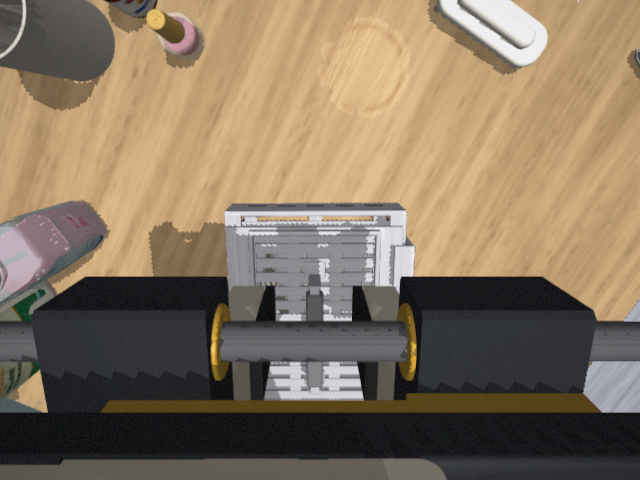

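View pics/top20.png

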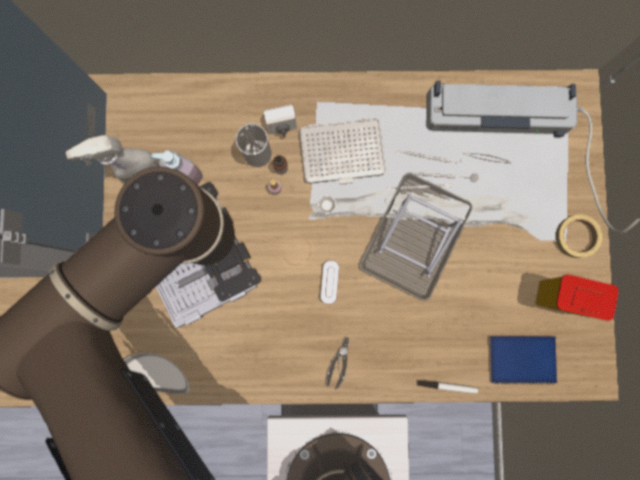

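{"method": "apply_moves", "body": {"deltas": [{"tx":-0.05,"ty":0,"tz":0.01,"turn":0,"gripper":0.03},{"tx":-0.1,"ty":0,"tz":0.02,"turn":0,"gripper":0.03},{"tx":-0.15,"ty":0,"tz":0.03,"turn":0,"gripper":0.03},{"tx":-0.2,"ty":0,"tz":0.04,"turn":0,"gripper":0.03},{"tx":-0.25,"ty":0,"tz":0.05,"turn":0,"gripper":0.03}]}}

```text
time_s: 14.25
tcp_pos: [0.5811, -0.0231, 0.259]
eef_rot: [-90.0, 0.0, 116.9]
contact_force: [1.6, -0.2, 0.6]
gripper_width: 0.0301
```

```bash
python3 - <<'E'
from h import *
p,d=capture('top');np.save('top21.npy',d)
cv2.imwrite('pics/top21.png',cv2.resize(p[200:340,130:290,::-1],None,fx=4.2,fy=4.2,interpolation=cv2.INTER_CUBIC))
K,T=cam('top');W=world(K,T,d)
c,sn=np.cos(np.radians(26.9)),np.sin(np.radians(26.9));v=W[...,:2]-C0;xb=c*v[...,0]+sn*v[...,1];yb=-sn*v[...,0]+c*v[...,1];z=W[...,2]
ok=(abs(xb)<.095)&(abs(yb)<.11)
def med(m): return np.median(z[m]).round(4),m.sum()
print('plate +x strip',[med(ok&(xb>.058)&(xb<.066)&(abs(yb-y)<.008)) for y in(-.08,-.05,-.01,.02,.055,.08)])
print('plate -x strip',[med(ok&(xb<-.057)&(xb>-.063)&(abs(yb-y)<.008)) for y in(-.08,-.05,0,.05,.08)])
print('rim',[med(ok&(abs(xb)<.07)&(abs(yb-y)<.002)) for y in(-.097,.097)],'backrim',med(ok&(xb>.0745)&(xb<.0765)&(yb<-.04)&(yb>-.09)))
m=ok&(z>.0465)&(z<.06)&(xb>-.06)&(xb<.07);
for x in(-.05,-.02,.02,.05): 
    t=ok&(abs(xb-x)<.01)&(z>.052)&(z<.06);print('pan wall y',x,np.percentile(yb[t],[1,99]).round(4))
t=ok&(z>.052)&(z<.06)&(abs(yb)<.08)&(abs(xb)<.06);print('pan wall x',np.percentile(xb[t],[1,99]).round(4))
t=ok&(z>.071)&(abs(xb)<.03);(cc,ss,a)=cv2.minAreaRect((np.c_[xb[t],yb[t]]*1000).astype(np.float32));print('handle',cc,ss,a)
t=ok&(z>.052)&(xb>.064)&(yb>.01);print('key',np.percentile(yb[t],[2,98]),z[t].max())
t=ok&(z>.052)&(xb>.068)&(yb<.005)&(yb>-.04);print('catch',xb[t].min(),yb[t].min(),yb[t].max(),z[t].max())
for (u,vv) in((330,282),(327,205)): print(W[vv,u].round(3))
p2,d2=capture('side');cv2.imwrite('pics/side21.png',p2[:,:,::-1]);to([.5,0,.25],206.8)
E
```

```text
plate +x strip [(np.float64(nan), np.int64(0)), (np.float64(nan), np.int64(0)), (np.float64(nan), np.int64(0)), (np.float64(nan), np.int64(0)), (np.float64(0.05), np.int64(29)), (np.float64(0.05), np.int64(24))]
plate -x strip [(np.float64(nan), np.int64(0)), (np.float64(nan), np.int64(0)), (np.float64(nan), np.int64(0)), (np.float64(0.0504), np.int64(2)), (np.float64(0.0497), np.int64(20))]
rim [(np.float64(0.6653), np.int64(263)), (np.float64(0.0454), np.int64(121))] backrim (np.float64(nan), np.int64(0))
pan wall y -0.05 [0.0331 0.0908]
pan wall y -0.02 [0.0289 0.0912]
pan wall y 0.02 [0.0252 0.0913]
pan wall y 0.05 [0.0405 0.0907]
pan wall x [-0.0563  0.0582]
handle (0.0493011474609375, -28.80896759033203) (162.37586975097656, 59.77345275878906) 89.89906311035156
key [0.04458274 0.08521208] 0.06302068731512755
  return _methods._mean(a, axis=axis, dtype=dtype,
  ret = ret.dtype.type(ret / rcount)
Traceback (most recent call last):
ValueError: zero-size array to reduction operation minimum which has no identity
```

View pics/top21.png

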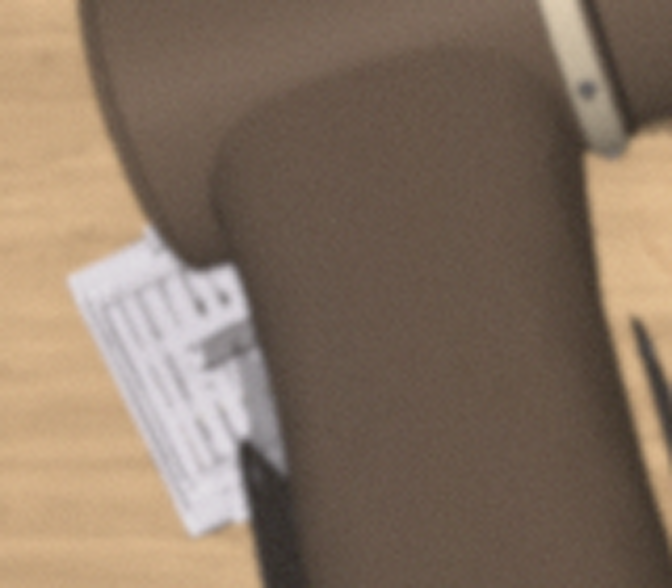

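Plate sits at about 50 mm (rim 45.4 + 4) at the +y side; the arm covers the rest. I swing further away for a full view.

{"method": "apply_moves", "body": {"deltas": [{"tx":-0.05,"ty":0,"tz":0.015,"turn":0.1,"gripper":0.03},{"tx":-0.1,"ty":0,"tz":0.03,"turn":0.2,"gripper":0.03},{"tx":-0.145,"ty":0,"tz":0.045,"turn":0.3,"gripper":0.03},{"tx":-0.19,"ty":0,"tz":0.06,"turn":0.4,"gripper":0.03},{"tx":-0.23,"ty":0,"tz":0.075,"turn":0.4,"gripper":0.03}]}}

```text
time_s: 14.8
tcp_pos: [0.618, -0.2628, 0.2585]
eef_rot: [-90.0, 0.0, 93.7]
contact_force: [-0.0, 0.6, -0.4]
gripper_width: 0.0299
```

```bash
cat > fin.py <<'E'
from h import *
p,d=capture('top')
cv2.imwrite('pics/top22.png',cv2.resize(p[200:340,130:290,::-1],None,fx=4.2,fy=4.2,interpolation=cv2.INTER_CUBIC))
p2,d2=capture('side');cv2.imwrite('pics/side22.png',p2[:,:,::-1])
K,T=cam('top');W=world(K,T,d)
c,sn=np.cos(np.radians(26.9)),np.sin(np.radians(26.9));v=W[...,:2]-C0;xb=c*v[...,0]+sn*v[...,1];yb=-sn*v[...,0]+c*v[...,1];z=W[...,2]
ok=(abs(xb)<.095)&(abs(yb)<.11)&(z<.1)
def med(m): return (float(np.median(z[m]).round(4)),int(m.sum())) if m.sum() else None
def pc(a): return np.percentile(a,[1,99]).round(4) if len(a) else None
print('plate +x strip',[med(ok&(xb>.058)&(xb<.066)&(abs(yb-y)<.008)) for y in(-.08,-.05,-.01,.055,.08)])
print('plate -x strip',[med(ok&(xb<-.057)&(xb>-.063)&(abs(yb-y)<.008)) for y in(-.08,0,.08)])
print('rim',[med(ok&(abs(xb)<.07)&(abs(abs(yb)-.097)<.002)&(yb*s>0)) for s in(-1,1)])
for x in(-.05,0,.05):
    t=ok&(abs(xb-x)<.01)&(z>.052)&(z<.06);print('pan wall y',x,pc(yb[t]))
t=ok&(z>.053)&(z<.06)&(abs(yb)<.08)&(abs(xb)<.062);print('pan wall x',pc(xb[t]))
t=ok&(z>.071)&(abs(xb)<.03)
if t.sum(): (cc,ss,a)=cv2.minAreaRect((np.c_[xb[t],yb[t]]*1000).astype(np.float32));print('handle',cc,ss,a)
t=ok&(z>.053)&(xb>.064)&(yb>.01);print('key y',pc(yb[t]),'x',pc(xb[t]))
t=ok&(z>.053)&(xb>.066)&(yb<.005)&(yb>-.04);print('catch x',pc(xb[t]),'y',pc(yb[t]),z[t].max() if t.sum() else None)
t=ok&(z>.040)&(z<.052);print('outer y',pc(yb[t]),'x',pc(xb[t&(abs(yb)>.075)]))
for (u,vv) in((330,282),(327,205)): print(W[vv,u].round(3))
to([.5,0,.25],206.8)
E
python3 fin.py
```

```text
plate +x strip [(0.048, 34), (0.0507, 26), (0.05, 25), (0.0493, 24), (0.0488, 29)]
plate -x strip [(0.0484, 21), (0.0498, 21), (0.049, 20)]
rim [(0.0456, 105), (0.0454, 123)]
pan wall y -0.05 [-0.0836  0.09  ]
pan wall y 0 [-0.086   0.0905]
pan wall y 0.05 [-0.0848  0.0895]
pan wall x [-0.059   0.0604]
handle (0.6700377464294434, 3.2428512573242188) (14.606435775756836, 98.41154479980469) 0.40029457211494446
key y [0.0261 0.0838] x [0.0658 0.0799]
catch x [0.0682 0.0863] y [-0.0304 -0.0004] 0.07891432229965445
outer y [-0.0993  0.0985] x [-0.0761  0.0754]
[0.453 0.014 0.033]
[0.631 0.018 0.019]
t 14.9 tcp [ 0.6176 -0.2651  0.2575] zyaw -176.35 F [0.1 0.8 0.4] w 0.0298 tilt -1.0
d tool [0.2721 0.0076 0.1005] turn -0.4041 j [ -6.6  19.9   1.5   0.  -71.7  10.3]
```

View pics/top22.png

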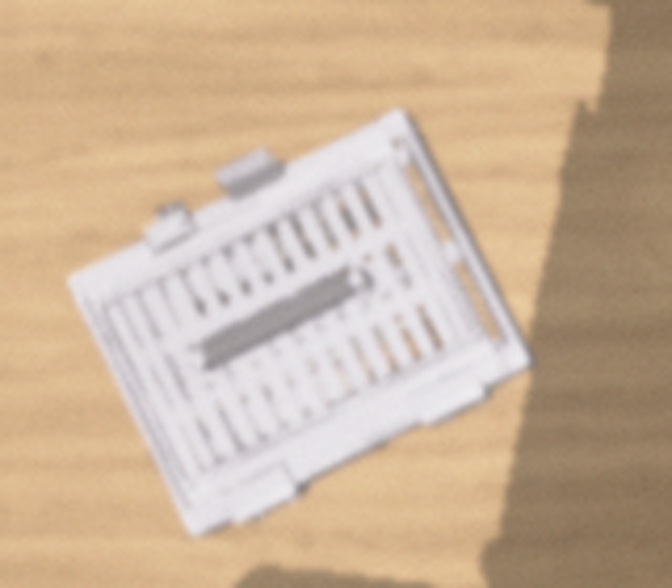

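View pics/side22.png

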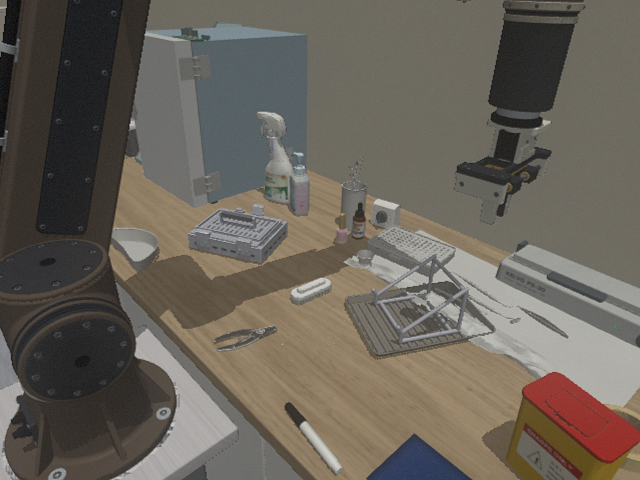

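```bash
python3 - <<'E'
from h import *
d=np.median([capture('top')[1] for _ in range(5)],0);K,T=cam('top');W=world(K,T,d)
c,sn=np.cos(np.radians(26.9)),np.sin(np.radians(26.9));v=W[...,:2]-C0;xb=c*v[...,0]+sn*v[...,1];yb=-sn*v[...,0]+c*v[...,1];z=W[...,2]
m=(abs(yb-.003)<.08)&(((xb>.058)&(xb<.0635))|((xb<-.0575)&(xb>-.063)))&(abs(z-.0495)<.004)
A=np.c_[xb[m],yb[m],np.ones(m.sum())];q,res,*_=np.linalg.lstsq(A,z[m],rcond=None);print('plane',q.round(4),m.sum(),np.std(z[m]-A@q))
m=(abs(yb)>.0955)&(abs(yb)<.0985)&(abs(xb)<.07)&(abs(z-.0455)<.004);A=np.c_[xb[m],yb[m],np.ones(m.sum())];q=np.linalg.lstsq(A,z[m],rcond=None)[0];print('rim',q.round(4))
for zz in(.062,.066,.07):
    for D,n in((np.load('top0.npy'),'before'),(d,'now')):
        W=world(K,T,D);v=W[...,:2]-C0;x=c*v[...,0]+sn*v[...,1];y=-sn*v[...,0]+c*v[...,1]
        t=(abs(W[...,2]-zz)<.0015)&(x>.06)&(x<.095)&(y>-.032)&(y<.002);print(zz,n,x[t].mean().round(4),t.sum())
E
```

```text
plane [-0.0003  0.002   0.0497] 350 0.0013035009565194526
rim [ 0.0022 -0.0005  0.0456]
0.062 before 0.0745 8
0.062 now 0.0748 8
0.066 before 0.0768 16
0.066 now 0.076 13
0.07 before 0.0797 16
0.07 now 0.0789 16
```

Plate lies 4.1 mm (its own thickness) above the rim plane, tilt about 0.002 rad, catch back at rest. Handing in.

```bash
python3 -c "
from h import *
print(r.get_state()['time_s'],r.close_job())"
```

```text
the job is handed in; nothing more can be done
15.15 None
```

The upper tray is stacked on the base tray with the catch closed, and I handed the job in at 15.15 s. The hand-in reports no verdict.

**What I did:**
- I gripped the handle on the stand and carried the tray over at the stand's slope (about 31°).
- I slid the plain edge under the lips, then swung the tray down with the notch over the key. From the first top picture the key sat about 3 mm to the +y side.
- The first press stopped on the catch ramp at about 25 N, with the key edge about 7 mm up, because the tray sat slightly too far forward. I eased it back about 3 mm and pressed again, and the catch snapped over.
- I nudged the tray forward to centre it, let go and moved the arm clear.

**Last checks, from the cameras:**

| Check | Result |
|---|---|
| Plate top above the rim | 4.1 mm, which is the plate's own thickness |
| Tilt of upper tray | about 0.002 rad |
| Tray position from its seat | x about +0.7 mm, y about +3.2 mm |
| Squareness to base tray | about 0.007 rad |
| Catch | at its rest position within 1 mm |
| Base tray rim | level within about 0.002 rad |
| Nail brush and dish | unmoved in the pictures |

**Disagreements:**
- Single height readings along the plate scatter by about 1.3 mm, so the flush figure comes from a fitted plane.
- The wrist and top cameras differ by 1 to 2 mm in the base tray's position. While I was pressing, the wrist camera put the tray 3 mm back, though the lips allow only 2 mm.

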